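# Unlatch the parts bin and put the ball bearing away

### The arm

A 7-joint arm with a two-finger parallel gripper is mounted at the origin on a cart in front of the work surface, level with it; the furniture and walls round the work are solid. World frame = base frame: x ahead of the robot, y to its left, z up, the work surface at z = 0. Lengths are in m, angles in rad, forces in N, time in s.
With the tool pointing down it reaches from about 0.425 to 0.825 m from the base axis. Payload 3.6 kg.
Tool frame: the origin (TCP) lies on the centre line of the jaws, within the pads' length; the fingertips stand 8 mm ahead of it and the grasp point (between the pads) lies 11 mm behind it (r.tip_extent is the distance from the TCP to the fingertips, in m); z points along the fingers, x is the direction in which the jaws open and shut, and the axes are right-handed (so a half turn about z gives the same grasp; the last joint's range is limited). The gripper opens to 93 mm and grips with 3 to 60 N. Pads are 15 mm wide; open, the fingers measure 128 mm over their backs; the gripper's body (75 mm by 188 mm) begins 65 mm behind the grasp point.
Start: joints at [-1.22, 0.615, -0.013, 1.423, 0.008, 1.103, -0.04], TCP at [0.24, 0.604, 0.195] pointing down, gripper open.
Joint ranges: [-3.12, 3.12], [-0.3, 2.06], [-1.34, 1.32], [0.26, 2.42], [-1.36, 4.5], [0.01, 1.98], [-2.84, 2.84]. Speed limits (rad/s): [2.79, 2.79, 3.14, 3.14, 3.14, 3.14, 3.14].

### API

Orientations are given as a unit quaternion [w, x, y, z].
In Python, from plant import r gives the robot as it stands. The module is installed in compiled form; this text tells all that it offers.
- The arm moves only by the tool step_arm, never from a script. Its argument "commands" is a list of rows, each a list of 5 numbers: the shift along the tool's x, y, z in units of 50 mm (1.0 is 50 mm), then the turn about the tool's z in units of 5 degrees (1.0 is 5 degrees), then the finger opening in mm, from 0 to 93. In form: [[tx, ty, tz, yaw, gripper], ...]. A call has 1 to 5 rows; each row is the pose to reach, as a shift and turn from the pose measured when the call began, along the tool's axes at that moment; what a row does not reach only later rows make up. A row lasts 1/10 s, in which the tool goes at most 50 mm and 8.59 degrees, less where a joint would pass 70% of its speed; a pose out of reach is approached as far as the arm can. A call with a gripper value outside its range is refused whole. The fingers move at their own pace and stop on an object; "squeeze" is the grip in N (left out, the last holds). Time passes only in rows, so rows that repeat a pose let the fingers close. It gives the time, the measured TCP pose, the force and the opening at its end, in the units of the state.
- r.sense(): the state, without advancing time (a new reading comes with each control period).
- r.snapshot(name): name is "scene" or "top"; returns a dict with "frame" (480x640x3 uint8, red, green, blue), "depth" (480x640 float32, m along the optical axis (not along the pixel's ray), 0 where there is no reading), "mtx" (3x3 intrinsics, pixels), "distortion" ([k1, k2, p1, p2, k3] as OpenCV has them; the pictures are not rectified), "eye" and "rotation" of the camera in the world. Camera axes: x right, y down, z forward; pixel columns grow to the right and rows downward; lengths in m; the calibration is good to about 2 mm. A picture is of the moment at which its call begins.
- r.sign_off(): hands the job in, once; it reports no verdict.
The state is a dict: "time": time; "q": joint angles; "joint_velocities": joint speeds; "joint_efforts": joint torques, N m; "position": TCP position; "orientation": TCP orientation; "contact_force": force on the tool from outside, world axes, zero at the start; "wrist_torque": the same for the moment, N m; "finger_gap": finger opening in m.
Only numpy, scipy, OpenCV 4.12 (cv2) and the standard library are available. Lean on these libraries where they do the work, as an engineer would, in place of code of your own. Each camera call takes 0.05 s, during which the arm holds its last target.

### The job

Put the ball bearing away in the parts bin on the bench. Squeeze the two orange tabs of the bin's latch together, turn the latch anticlockwise as far as it goes, slide the hatch fully open, away from you along the bin, and lay the bearing in the open compartment; leave the hatch open and do not disturb the sprocket, the bolt or the nut.

Things in the scene. Friction and masses are not known exactly. Their poses are not given: they have to be found in the camera images.
- bin: Dark green steel parts bin bolted to the bench, 205 mm wide (y), 150 mm deep (x). Its face slopes 25 degrees: 45 mm high in front, 115 mm at the back; the front looks to the robot's left. Origin: centre of its underside; x from its front to its back, y to its left, away from the robot, z up. The half nearer the robot has an aluminium hatch, 5 mm above the slope face; the other half is closed.
- latch_grip (a point): Point on the turning axis of the latch, a black knob 31 mm across with two orange side tabs in the middle of the hatch's width, 30 mm above the slope face; the latch's top is 10 mm higher. z: the turning axis, square to the slope, out of it (25 degrees from vertical, leaning to the bin's front). y: the line through the two tabs, turning with the latch.
- tab_a_face (a point): Outer face of the tab on the latch's +y side, at its gripping height. Both tabs are 20 mm wide and stand from 11 to 40 mm above the slope face; their outer faces are 62 mm apart, 50 mm when squeezed home. Stops, tongue and keeper round the latch rise to 11 mm above the slope face: keep the fingertips above that, at most 19 mm deeper than this point.
- latch (a joint): Turn of the latch: 0 locked (steel tongue points down the slope), 1.22 rad turned anticlockwise, as seen looking at the latch, to its stop, where the tongue is clear of the keeper on the front rail. It turns only while both tabs are squeezed in well in (about 3 to 5 mm each), and stays where it is left (0.04 N m of friction).
- tab_a (a joint): How far the tab on the latch's +y side is squeezed in: 0 out, 0.006 m fully in; spring, about 6 N when fully in.
- tab_b (a joint): The same for the tab on the latch's -y side.
- hatch (a joint): How far the hatch has slid: 0 shut, 0.096 m fully open. It slides level to the bin's left (its +y, away from the robot), carrying the latch along; about 1.5 N of friction, stays where it is left. The latch's tongue holds it shut until the latch has been turned.
- compartment (a point): Centre of the flat floor of the bin's one compartment, in the half nearer the robot, 32 mm above the bench; axes as the bin's. The compartment is 140 mm (x) by 97 mm (y) inside. Above it is the sloping opening, whose rim is 80 mm above the bench half-way back; the hatch covers it when shut.
- bearing_mid (a point): Centre of the ball bearing, a steel ring 52 mm across and 15 mm thick with a red seal, lying flat on the bench, 0.14 kg; z is its axis.
- sprocket_mid (a point): Centre of the grey chain sprocket, 69 mm across, 19 mm high, lying flat; to be left alone.
- bolt_mid (a point): Centre of the hex bolt, 75 mm long along its y, 27 mm wide, lying on the bench; to be left alone.
- nut_mid (a point): Centre of the hex nut, 34 mm across and 16 mm high, lying on the bench; to be left alone.
Not all that is in view belongs to the job. What is shaped like the part that bears bearing_mid but black or yellow is not meant.

How it is judged:
By the outcome, as a careful person would: the job done as asked, in the order asked, and still so for the second after the job is handed in, with the robot touching nothing.
It also fails if it takes over 61 s, if anything falls off the work surface, if the arm or the gripper's body presses on something with over 40 N, if the wrist force passes 120 N, or if a joint passes its speed limit or range.

## Working session

There is one attempt and no reset: what is moved stays moved. The work goes in short steps, Python scripts to look and compute and a tool call to move; the robot and the scene stay as the last step left them, time stands still between calls to the robot, and variables do not carry over. Pictures are saved under pics/ and viewed, and the job is handed in when it is done.

Besides the shell and the picture viewer there is one more tool, called after ">>>" in YAML: its name, and indented under it one key for each argument. step_arm: Moves the arm, as the interface text tells. Its arguments: {"type":"object","properties":{"commands":{"type":"array","items":{"type":"array","items":{"type":"number"}}},"squeeze":{"type":"number"}},"required":["commands"]}

```bash
mkdir -p pics; ls
python3 - <<'E'
from plant import r
import cv2,numpy as np,pickle
print(r.sense())
for n in("scene","top"):
    s=r.snapshot(n); pickle.dump(s,open(f"{n}0.pkl","wb"))
    cv2.imwrite(f"pics/{n}0.png",s["frame"][:,:,::-1])
    print(n,s["mtx"],s["distortion"],s["eye"],s["rotation"])
E
```

```text
pics
{'time': 0.0, 'q': array([-1.21949562,  0.61590937, -0.012588  ,  1.42490517,  0.00812643,
        1.10341573, -0.04044534]), 'joint_velocities': array([-0.00170218, -0.00024949,  0.00020286, -0.00030482,  0.00090239,
        0.0005685 ,  0.00089014]), 'joint_efforts': array([ 1.50012029e-04, -4.58936763e+01,  2.08795737e-01, -1.65746641e+01,
       -6.11638161e-02,  2.03498412e-02,  2.32940401e-04]), 'position': array([0.23946627, 0.60335013, 0.19368568]), 'orientation': array([ 7.58559496e-04,  8.27304536e-01,  5.61752198e-01, -1.04770354e-03]), 'contact_force': array([ 0.29422996,  0.23012452, -0.0209694 ]), 'wrist_torque': array([-0.03138915, -0.04719573,  0.01525699]), 'finger_gap': 0.09300439796499155}
scene [[620.46418138   0.         319.87706888]
 [  0.         620.46418138 238.65295949]
 [  0.           0.           1.        ]] [-0.07130409  0.          0.          0.          0.        ] [-0.16229971 -0.69025729  0.81667824] [-0.41139357  0.82903595 -0.34334847  0.15989545]
top [[619.78513573   0.         320.31467328]
 [  0.         619.78513573 247.32331162]
 [  0.           0.           1.        ]] [-0.18113164  0.          0.          0.          0.        ] [-0.17902829 -0.27485803  1.36037422] [-0.2103727   0.80987446 -0.528283    0.14409635]
```

View pics/scene0.png

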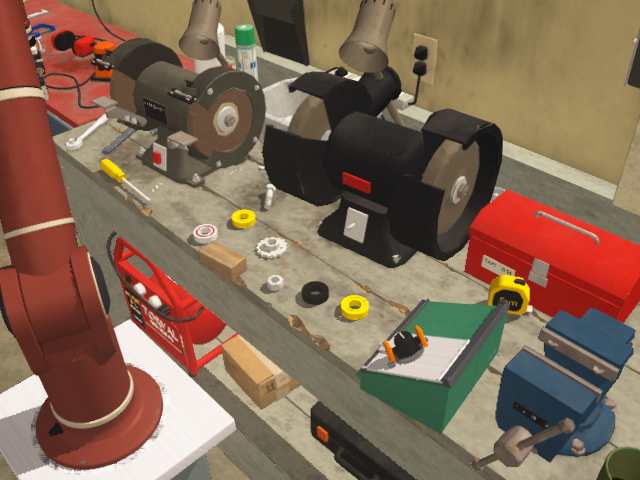

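View pics/top0.png

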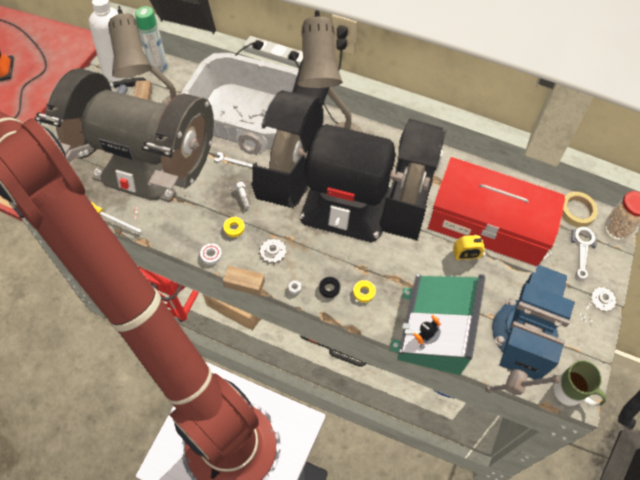

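```bash
cat > h.py <<'E'
import numpy as np,cv2,pickle
from scipy.spatial.transform import Rotation as R
def load(n): return pickle.load(open(n,"rb"))
def Rm(q): return R.from_quat([q[1],q[2],q[3],q[0]]).as_matrix()
def ray(s,px):
    u=cv2.undistortPoints(np.array(px,float).reshape(-1,1,2),s["mtx"],s["distortion"]).reshape(-1,2)
    d=np.c_[u,np.ones(len(u))]@Rm(s["rotation"]).T
    return np.array(s["eye"]),d      # eye + depth*d
def plane(s,px,z):
    e,d=ray(s,px); return e+d*((z-e[2])/d[:,2])[:,None]
def dep(s,px):
    e,d=ray(s,px); p=np.array(px,int).reshape(-1,2)
    return e+d*s["depth"][p[:,1],p[:,0]][:,None]
def cloud(s):
    v,u=np.mgrid[:480,:640]; px=np.c_[u.ravel(),v.ravel()]
    return dep(s,px).reshape(480,640,3)
def proj(s,P):
    Rc=Rm(s["rotation"]).T; rv=cv2.Rodrigues(Rc)[0]; t=-Rc@np.array(s["eye"])
    return cv2.projectPoints(np.array(P,float).reshape(-1,1,3),rv,t,s["mtx"],s["distortion"])[0].reshape(-1,2)
def crop(s,name,u0,v0,u1,v1,k):
    cv2.imwrite("pics/"+name,cv2.resize(s["frame"][v0:v1,u0:u1,::-1],None,fx=k,fy=k,interpolation=cv2.INTER_CUBIC))
E
python3 - <<'E'
from h import *
a=load("scene0.pkl");b=load("top0.pkl")
print(dep(a,[[205,233],[245,219],[450,350],[403,346],[315,293]]))
print(dep(b,[[210,254],[233,227],[445,300],[430,328],[330,288]]))
crop(a,"bin_s.png",340,280,520,430,4); crop(b,"bin_t.png",380,260,500,380,5)
crop(a,"par_s.png",180,180,380,330,4)
crop(b,"par_t.png",190,170,390,320,4)
E
```

```text
[[ 0.40795348  0.27038354  0.0007169 ]
 [ 0.4916092   0.23209703  0.01445504]
 [ 0.42133082 -0.36242548  0.10299243]
 [ 0.37881324 -0.30485008  0.1013471 ]
 [ 0.44365315 -0.03994324 -0.00101773]]
[[ 0.40523262  0.26790044 -0.00505449]
 [ 0.49864953  0.25060199 -0.00269561]
 [ 0.47973625 -0.31388101  0.08151866]
 [ 0.38728585 -0.30368712  0.11084875]
 [ 0.43978022 -0.04684717 -0.00222023]]
```

View pics/bin_s.png

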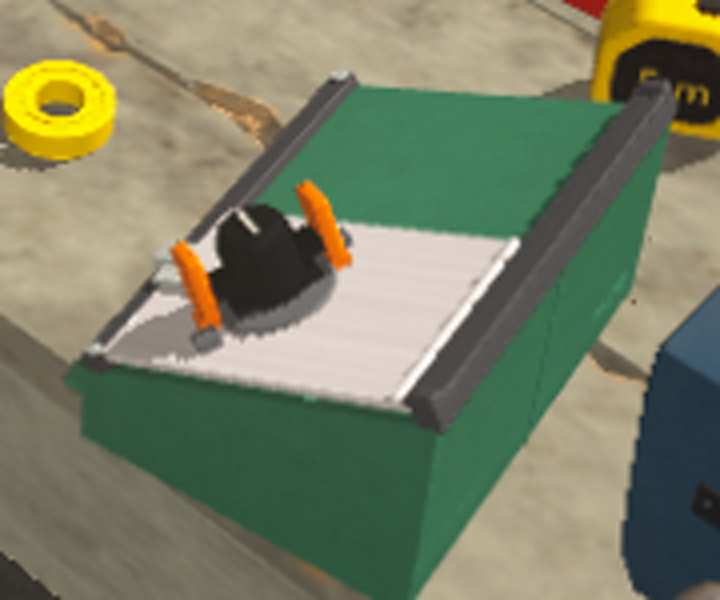

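View pics/bin_t.png

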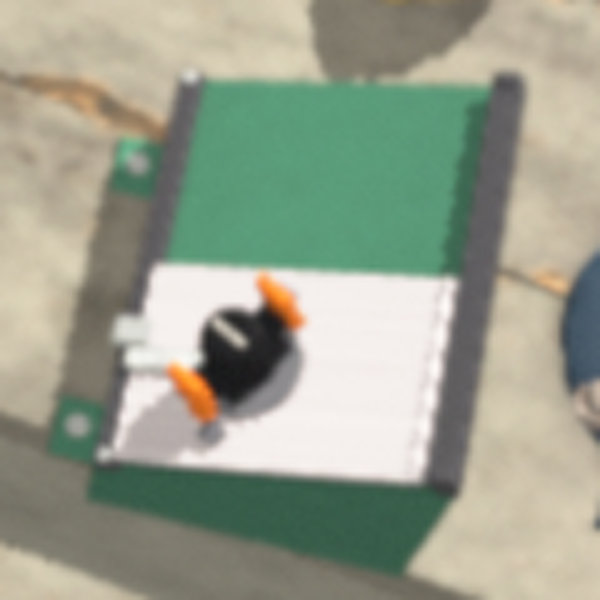

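View pics/par_t.png

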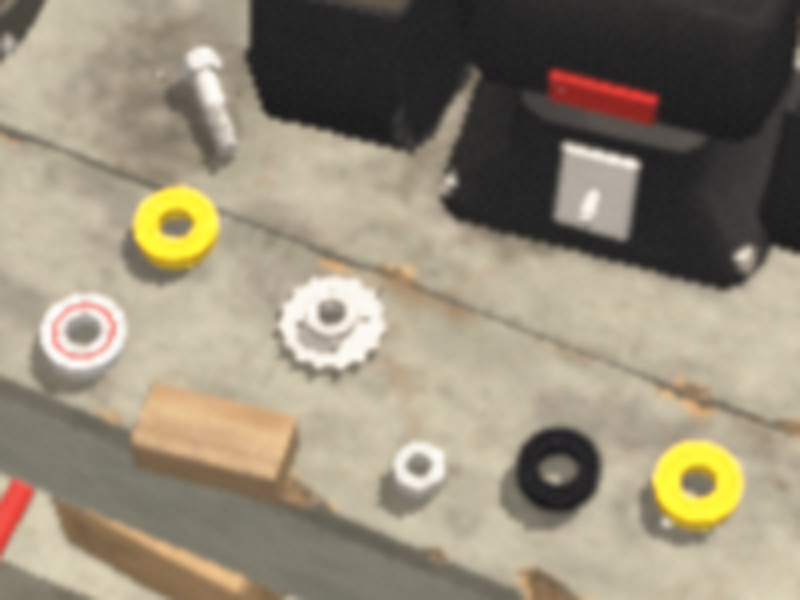

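Run:
```python
from h import *
for n in("scene0.pkl","top0.pkl"):
    s=load(n); C=cloud(s); hsv=cv2.cvtColor(s["frame"],cv2.COLOR_RGB2HSV)
    g=(hsv[...,0]>60)&(hsv[...,0]<90)&(hsv[...,1]>90)&(s["depth"]>0)
    g&=(abs(C[...,0]-.45)<.2)&(abs(C[...,1]+.35)<.2)&(C[...,2]<.2)
    bright=hsv[...,2]>105
    for nm,m in(("bright",g&bright),("dark",g&~bright)):
        P=C[m]; 
        if len(P)<20: continue
        for it in range(6):
            c=np.median(P,0) if it==0 else P.mean(0); u,sv,vt=np.linalg.svd(P-c); nrm=vt[2]; d=abs((P-c)@nrm); P=P[d<max(.003,2*d.std()) if it<5 else d<1]
        print(n,nm,m.sum(),len(P),c,nrm*np.sign(nrm[2] if nm=="bright" else -nrm[0]),"rms",d.std(), P.min(0),P.max(0))
    o=(hsv[...,0]<16)&(hsv[...,1]>180)&(hsv[...,2]>150)&(abs(C[...,0]-.4)<.1)&(abs(C[...,1]+.3)<.1)
    k,l,st,ce=cv2.connectedComponentsWithStats(o.astype(np.uint8))
    for i in range(1,k):
        if st[i,4]>20: print("tab",st[i],ce[i],np.median(C[l==i],0))
    bk=(hsv[...,2]<45)&(abs(C[...,0]-.385)<.05)&(abs(C[...,1]+.3)<.06)&(C[...,2]>.06)
    print("knob",bk.sum(),np.median(C[bk],0), np.argwhere(bk).mean(0)[::-1])
```

```text
scene0.pkl bright 3732 659 [ 0.49734118 -0.31479005  0.07503671] [-0.26371762  0.25618686  0.92995769] rms 0.0008535012555172974 [ 0.35865484 -0.40745476  0.04605971] [ 0.55247404 -0.24991012  0.10315814]
scene0.pkl dark 3047 2840 [ 0.34655375 -0.34890989  0.04541513] [-0.98937149 -0.14532872  0.00485914] rms 0.0006391316653266842 [ 0.33103617 -0.40876091 -0.00146768] [ 0.35791445 -0.25987983  0.1109854 ]
tab [414 326  14  21  86] [420.43023256 336.23255814] [ 0.4109846  -0.31410713  0.10643473]
tab [383 341  12  21 106] [389.01886792 352.08490566] [ 0.36197278 -0.29262769  0.08990989]
knob 406 [ 0.38196154 -0.30594305  0.09601017] [405.14778325 346.10837438]
top0.pkl bright 2007 1439 [ 0.49403612 -0.31095791  0.07920948] [-0.05946082  0.42521023  0.90313934] rms 0.0008154141578187026 [ 0.44154824 -0.37326399  0.04700534] [ 0.54911051 -0.24361496  0.1094016 ]
top0.pkl dark 762 88 [ 0.36697916 -0.33943313  0.05495035] [-0.34147984  0.18400355  0.9217018 ] rms 0.0009252505630294083 [ 0.32955706 -0.40495208  0.02485068] [ 0.50507124 -0.26195319  0.10992862]
tab [415 334   8   9  38] [419.07894737 338.34210526] [ 0.36070039 -0.29033138  0.09889862]
knob 134 [ 0.37915134 -0.3047509   0.09976932] [428.23134328 331.6641791 ]
```

```bash
cat >> h.py <<'E'
psi=np.arctan2(.1453,.9894)
O=np.array([.4457,-.3195,0])
by=np.array([np.cos(psi),np.sin(psi),0]);bx=np.array([np.sin(psi),-np.cos(psi),0]);bz=np.array([0,0,1.])
c25,s25=np.cos(np.radians(25)),np.sin(np.radians(25))
N=c25*bz-s25*bx; S=c25*bx+s25*bz   # normal, upslope
def B(x,y,z): return O+x*bx+y*by+z*bz
def L(xl,yl,th,t,w,h):  # point at latch: t along tab axis, w along width, h above slope face
    c=B(xl,yl,.08+xl*np.tan(np.radians(25)))
    ta=np.cos(th)*by-np.sin(th)*S; wa=np.sin(th)*by+np.cos(th)*S
    return c+t*ta+w*wa+h*N
E
cat > ov.py <<'E'
from h import *
import sys
def ov(s,name,u0,v0,u1,v1,k,xl,yl,th,half=.031):
    im=cv2.resize(s["frame"][v0:v1,u0:u1,::-1],None,fx=k,fy=k,interpolation=cv2.INTER_CUBIC)
    def line(P,col):
        p=(proj(s,P)-[u0,v0]+.5)*k
        cv2.polylines(im,[np.int32(np.round(p))],False,col,1,cv2.LINE_AA)
    for y in(-.1025,.1025):
        line([B(-.075,y,0),B(-.075,y,.045),B(.075,y,.115),B(.075,y,0),B(-.075,y,0)],(255,0,255))
    for x,z in((-.075,0),(-.075,.045),(.075,.115),(.075,0)): line([B(x,-.1025,z),B(x,.1025,z)],(255,0,255))
    for sg in(1,-1):
        for t in (half,):
            line([L(xl,yl,th,sg*t,w,h) for w,h in((-.01,.011),(.01,.011),(.01,.04),(-.01,.04),(-.01,.011))],(255,255,0) if sg>0 else (255,255,255))
    a=np.linspace(0,2*np.pi,40)
    line([L(xl,yl,th,.0155*np.cos(q),.0155*np.sin(q),.04) for q in a],(0,255,255))
    cv2.imwrite("pics/"+name,im)
if __name__=="__main__":
    xl,yl,th=map(float,sys.argv[1:4]); i=sys.argv[4]
    ov(load("scene0.pkl"),f"ovs{i}.png",340,280,520,430,4,xl,yl,th); ov(load("top0.pkl"),f"ovt{i}.png",380,260,500,380,5,xl,yl,th)
E
python3 - <<'E'
from h import *
from scipy.optimize import least_squares
a=load("scene0.pkl");b=load("top0.pkl")
obs=[(a,1,(420.4,336.2)),(a,-1,(389,352.1)),(b,1,(436.6,320.4)),(b,-1,(418.6,338.6))]
f=lambda p:np.concatenate([proj(s,L(p[0],p[1],p[2],sg*.03,0,.0255))[0]-np.array(q) for s,sg,q in obs])
r=least_squares(f,[-.02,-.05,-.5]);print(r.x,r.fun)
E
python3 ov.py -0.02 -0.05 -0.6 1
```

```text
[-0.01611838 -0.05383847 -0.57644694] [ 1.0304186  -0.92166642 -1.23303883  0.33459961  0.28398305 -0.54118156
 -0.04885901  0.86972222]
```

```bash
python3 ov.py -0.016 -0.0535 -0.58 2
```

```text
(no output)
```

View pics/ovs2.png

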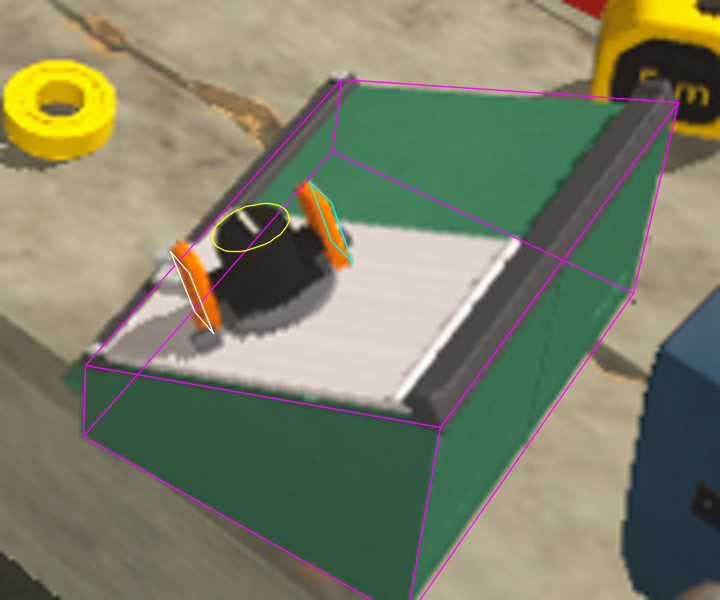

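View pics/ovt2.png

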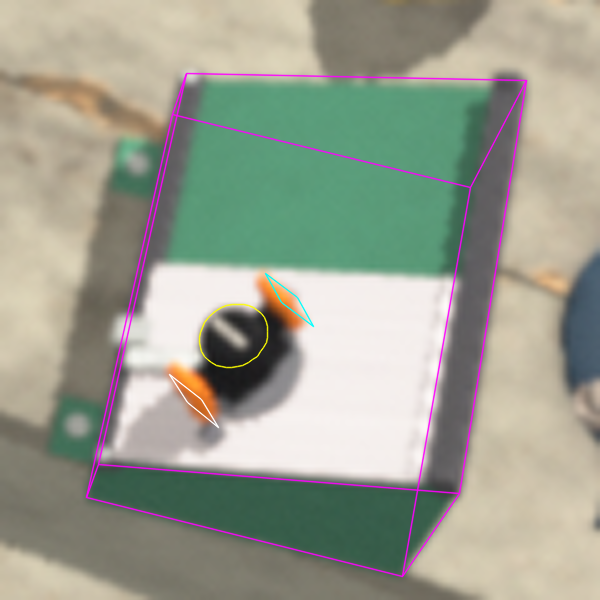

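```bash
cat >> h.py <<'E'
XL,YL=-.018,-.0525
def goal(sn,P,ang=None):
    """shift in tool units from measured pose to TCP world point P, jaw angle ang (deg, world)"""
    M=Rm(sn["orientation"]); d=M.T@(np.array(P)-sn["position"])/.05
    x=np.degrees(np.arctan2(M[1,0],M[0,0]))
    yaw=None if ang is None else -(((ang-x)+90)%180-90)/5
    print("pos",sn["position"].round(4),"jaw",x.round(2),"tz",M[:,2].round(3),"F",sn["contact_force"].round(1),"gap",round(sn["finger_gap"]*1e3,1),"t",round(sn["time"],2))
    print("shift",d.round(3),"yaw",yaw if yaw is None else round(yaw,2))
E
python3 - <<'E'
from h import *
from plant import r
g=L(XL,YL,-.61,0,0,.03);print("grip",g,"compartment",B(0,-.05,.032))
for th in(-.61,.61):
    t=L(XL,YL,th,1,0,0)-L(XL,YL,th,0,0,0); print(np.degrees(np.arctan2(t[1],t[0])),t)
goal(r.sense(),[g[0],g[1],.2],-24)
for n in("scene0.pkl","top0.pkl"):
    C=cloud(load(n)).reshape(-1,3); rr=np.hypot(C[:,0],C[:,1]); az=np.degrees(np.arctan2(C[:,1],C[:,0]))
    for a in range(-60,70,10):
        m=(az>a)&(az<=a+10)&(C[:,2]>.06)&(C[:,0]>.3)&(rr<.75)
        if m.sum()>30: print(n,a,[(k,round(float(np.percentile(C[m&(rr>k)&(rr<=k+.05)][:,2],98)),3)) for k in np.arange(.35,.75,.05).round(2) if (m&(rr>k)&(rr<=k+.05)).sum()>10])
a=load("top0.pkl");b=load("scene0.pkl")
E
```

```text
grip [ 0.3892996  -0.29677517  0.0987957 ] compartment [ 0.3962306  -0.32676491  0.032     ]
-23.997076567494368 [ 0.88638784 -0.3945911   0.24210425]
40.7061746514499 [ 0.73551183  0.6327779  -0.24210425]
pos [0.2395 0.6035 0.1938] jaw 68.36 tz [-0.001 -0.002 -1.   ] F [-0.2 -1.5  0.2] gap 92.8 t 0.1
shift [-15.631   9.425  -0.087] yaw -17.53
scene0.pkl -60 [(np.float64(0.6), 0.172), (np.float64(0.65), 0.197), (np.float64(0.7), 0.173)]
scene0.pkl -50 [(np.float64(0.45), 0.093), (np.float64(0.5), 0.123), (np.float64(0.55), 0.124), (np.float64(0.6), 0.173), (np.float64(0.65), 0.173), (np.float64(0.7), 0.173)]
scene0.pkl -40 [(np.float64(0.4), 0.063), (np.float64(0.45), 0.111), (np.float64(0.5), 0.114), (np.float64(0.55), 0.111), (np.float64(0.6), 0.123), (np.float64(0.65), 0.124)]
scene0.pkl -30 [(np.float64(0.55), 0.072), (np.float64(0.6), 0.081), (np.float64(0.7), 0.115)]
scene0.pkl -20 [(np.float64(0.55), 0.241), (np.float64(0.6), 0.246), (np.float64(0.65), 0.308), (np.float64(0.7), 0.311)]
scene0.pkl -10 [(np.float64(0.55), 0.178), (np.float64(0.6), 0.245), (np.float64(0.65), 0.30
[... 1158 characters left out ...]
4), (np.float64(0.6), 0.251), (np.float64(0.65), 0.312), (np.float64(0.7), 0.315)]
top0.pkl -10 [(np.float64(0.55), 0.181), (np.float64(0.6), 0.249), (np.float64(0.65), 0.312), (np.float64(0.7), 0.315)]
top0.pkl 0 [(np.float64(0.55), 0.208), (np.float64(0.6), 0.252), (np.float64(0.65), 0.302), (np.float64(0.7), 0.399)]
top0.pkl 10 [(np.float64(0.5), 0.221), (np.float64(0.55), 0.246), (np.float64(0.6), 0.308), (np.float64(0.65), 0.315), (np.float64(0.7), 0.393)]
top0.pkl 30 [(np.float64(0.55), 0.169), (np.float64(0.6), 0.28), (np.float64(0.65), 0.28), (np.float64(0.7), 0.283)]
top0.pkl 40 [(np.float64(0.55), 0.168), (np.float64(0.6), 0.265), (np.float64(0.65), 0.264), (np.float64(0.7), 0.24)]
```

View pics/par_s.png

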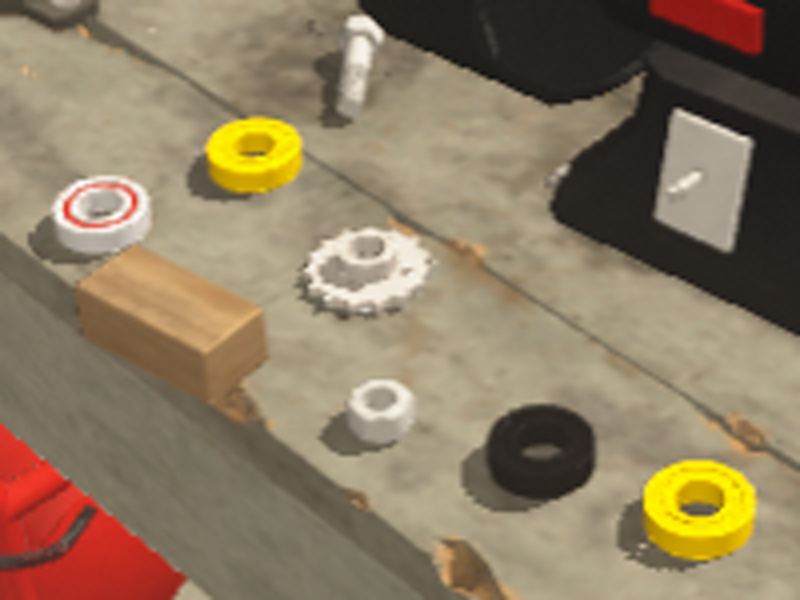

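>>> step_arm:
  commands:
    - [0,0,-1,0,93]
    - [-0.3,0.5,-1.9,1,93]
    - [-0.9,1.3,-2.9,2,93]
    - [-1.6,2.1,-2.9,3,93]
    - [-2.2,2.8,-2.9,4,93]

```text
time: 0.6
position: [0.3217, 0.4652, 0.3394]
orientation: [-0.0, 0.913, 0.409, 0.001]
contact_force: [0.9, -0.2, 0.3]
finger_gap: 0.0929
```

Run:
```python
from h import *
from plant import r
goal(r.sense(),[.455,.1,.35],0)
```

```text
pos [0.3217 0.4652 0.3394] jaw 48.23 tz [ 0.001  0.001 -1.   ] F [ 0.9 -0.2  0.3] gap 92.9 t 0.6
shift [-3.671  6.853 -0.217] yaw 9.65
```

>>> step_arm:
  commands:
    - [-0.4,0.8,-0.1,1.2,93]
    - [-0.8,1.6,-0.2,2.4,93]
    - [-1.2,2.3,-0.2,3.6,93]
    - [-1.6,3.1,-0.2,4.8,93]
    - [-2.1,3.9,-0.2,6,93]

```text
time: 1.1
position: [0.3973, 0.2554, 0.3489]
orientation: [-0.0, 0.988, 0.157, 0.0]
contact_force: [0.3, -0.0, 0.8]
finger_gap: 0.0932
```

Run:
```python
from h import *
from plant import r
goal(r.sense(),[.455,.05,.35],0)
goal(r.sense(),[.44,-.1,.35],-10)
```

```text
pos [0.3973 0.2554 0.3489] jaw 18.03 tz [ 0.001  0.001 -1.   ] F [ 0.3 -0.   0.8] gap 93.2 t 1.1
shift [-0.175  4.264 -0.025] yaw 3.61
pos [0.3973 0.2554 0.3489] jaw 18.03 tz [ 0.001  0.001 -1.   ] F [ 0.3 -0.   0.8] gap 93.2 t 1.1
shift [-1.388  7.023 -0.028] yaw 5.61
```

>>> step_arm:
  commands:
    - [0,0.8,0,1,93]
    - [-0.1,1.7,0,2,76]
    - [-0.1,2.6,0,3,76]
    - [-0.2,3.4,0,4,76]
    - [-0.2,4.2,0,5,76]

```text
time: 1.6
position: [0.4523, 0.0507, 0.3486]
orientation: [-0.001, 0.998, -0.063, 0.0]
contact_force: [0.8, 0.8, 0.7]
finger_gap: 0.0762
```

Run:
```python
from h import *
from plant import r
goal(r.sense(),[.389,-.297,.25],-24)
```

```text
pos [0.4523 0.0507 0.3486] jaw -7.2 tz [ 0.     0.001 -1.   ] F [0.8 0.8 0.7] gap 76.2 t 1.6
shift [-0.384  7.06   1.963] yaw 3.36
```

>>> step_arm:
  commands:
    - [-0.1,0.9,0,0.7,76]
    - [-0.1,1.8,0,1.4,76]
    - [-0.2,2.7,0,2.1,76]
    - [-0.2,3.6,0.1,2.8,76]
    - [-0.2,4.5,0.3,3.4,76]

```text
time: 2.1
position: [0.4138, -0.1729, 0.3337]
orientation: [-0.001, 0.978, -0.21, 0.001]
contact_force: [1.2, 0.1, -0.0]
finger_gap: 0.0757
```

Run:
```python
from h import *
from plant import r
goal(r.sense(),[.389,-.297,.18],-24)
```

```text
pos [ 0.4138 -0.1729  0.3337] jaw -24.3 tz [ 0.002  0.001 -1.   ] F [ 1.2  0.1 -0. ] gap 75.7 t 2.1
shift [0.565 2.473 3.068] yaw -0.06
```

>>> step_arm:
  commands:
    - [0.1,0.6,0.7,0,76]
    - [0.3,1.3,1.4,0,76]
    - [0.4,2.0,2.1,0,76]
    - [0.57,2.47,2.8,0,76]
    - [0.57,2.47,3.0,0,76]

```text
time: 2.6
position: [0.3859, -0.299, 0.1802]
orientation: [-0.001, 0.977, -0.214, -0.002]
contact_force: [0.5, 1.3, 0.5]
finger_gap: 0.0762
```

Run:
```python
from h import *
from plant import r
g=L(XL,YL,-.61,0,0,.03)
goal(r.sense(),[g[0],g[1],g[2]+.0025],-24)
import pickle
for n in("scene","top"):
    s=r.snapshot(n); pickle.dump(s,open(f"{n}1.pkl","wb"))
crop(load("scene1.pkl"),"s1.png",320,230,520,380,4)
crop(load("top1.pkl"),"t1.png",360,240,520,360,5)
```

```text
pos [ 0.3859 -0.299   0.1802] jaw -24.68 tz [-0.004  0.002 -1.   ] F [0.5 1.3 0.5] gap 76.2 t 2.6
shift [ 0.052 -0.069  1.578] yaw -0.14
```

View pics/s1.png

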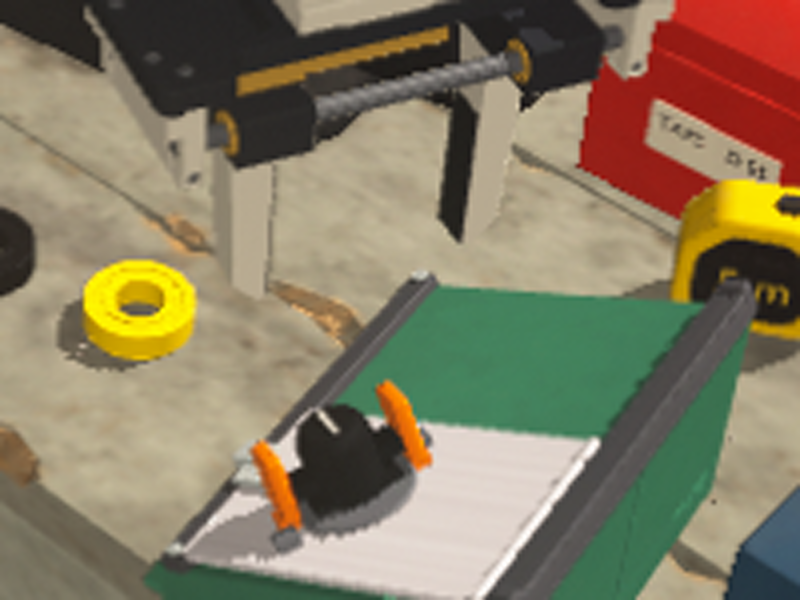

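View pics/t1.png

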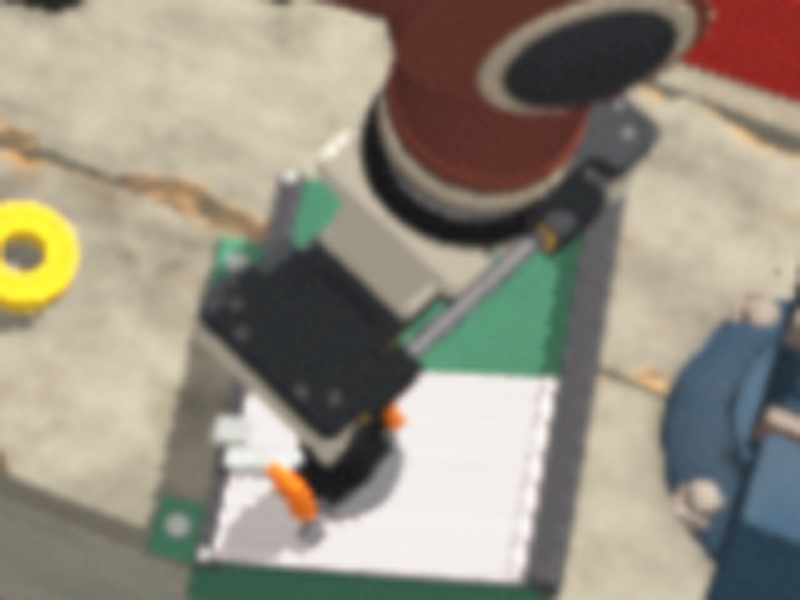

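>>> step_arm:
  commands:
    - [0.05,-0.07,0.5,-0.14,76]
    - [0.05,-0.07,1.0,-0.14,76]
    - [0.05,-0.07,1.3,-0.14,76]
    - [0.05,-0.07,1.3,-0.14,76]

```text
time: 3.1
position: [0.3924, -0.2912, 0.1164]
orientation: [-0.003, 0.979, -0.203, -0.002]
contact_force: [-0.6, 0.7, 0.8]
finger_gap: 0.076
```

Run:
```python
from h import *
from plant import r
g=L(XL,YL,-.61,0,0,.03)
goal(r.sense(),[g[0],g[1],g[2]+.0025],-24)
import pickle
for n in("scene","top"):
    s=r.snapshot(n); pickle.dump(s,open(f"{n}1.pkl","wb"))
crop(load("scene1.pkl"),"s2.png",340,250,500,370,5)
crop(load("top1.pkl"),"t2.png",360,240,520,360,5)
```

```text
pos [ 0.3924 -0.2912  0.1164] jaw -23.48 tz [-0.003  0.007 -1.   ] F [-0.6  0.7  0.8] gap 76.0 t 3.1
shift [-0.011  0.129  0.302] yaw 0.1
```

View pics/s2.png

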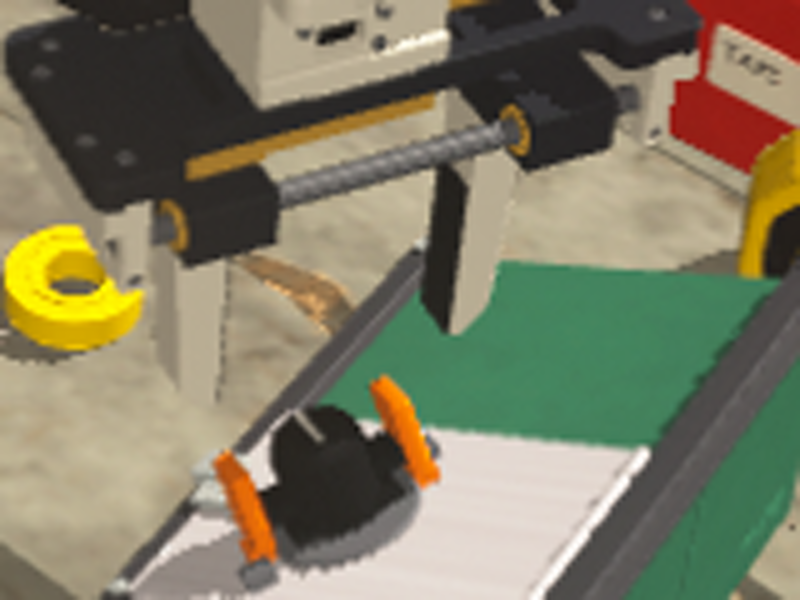

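Run:
```python
from h import *
from plant import r
sn=r.sense(); M=Rm(sn["orientation"]); p=sn["position"]; print(r.tip_extent)
s=load("scene1.pkl")
for sg in(-1,1):
    for w in(-.0075,.0075):
        for e in(.038,.0555):
            print(sg,w,e,((proj(s,p+M[:,0]*sg*e+M[:,1]*w+M[:,2]*r.tip_extent)-[340,250])*5).round(0))
print(p,(proj(s,[L(XL,YL,-.61,0,0,.04)])-[340,250])*5)
```

```text
0.008
-1 -0.0075 0.038 [[196. 434.]]
-1 -0.0075 0.0555 [[144. 449.]]
-1 0.0075 0.038 [[217. 467.]]
-1 0.0075 0.0555 [[165. 483.]]
1 -0.0075 0.038 [[414. 367.]]
1 -0.0075 0.0555 [[462. 352.]]
1 0.0075 0.038 [[436. 399.]]
1 0.0075 0.0555 [[485. 384.]]
[ 0.39318593 -0.29301495  0.11810638] [[306.18947334 428.27529375]]
```

Run:
```python
from h import *
from plant import r
import pickle
sn=r.sense(); M=Rm(sn["orientation"]); p=sn["position"]; print(p,sn["q"],sn["time"])
s=r.snapshot("scene"); pickle.dump(s,open("scene2.pkl","wb"))
crop(s,"s3.png",340,250,500,370,5)
im=cv2.imread("pics/s3.png")
for sg in(-1,1):
    for w in(-.0075,.0075):
        for e in(.038,.0555):
            q=((proj(s,p+M[:,0]*sg*e+M[:,1]*w+M[:,2]*r.tip_extent)-[340,250]+.5)*5)[0]
            cv2.circle(im,tuple(int(v) for v in q),4,(255,0,255),1)
cv2.imwrite("pics/s3.png",im)
t=r.snapshot("top"); pickle.dump(t,open("top2.pkl","wb"));
```

```text
[ 0.39318593 -0.29301495  0.11810638] [ 0.20309398  0.53159945  0.58582836  1.98033349 -0.42634531  0.75448374
  0.63202308] 3.2
```

View pics/s3.png

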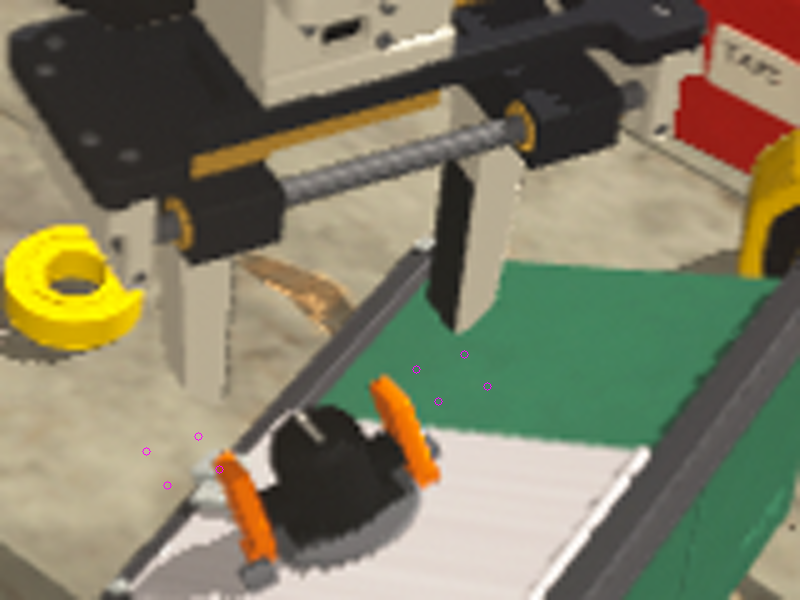

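Run:
```python
from h import *
s=load("scene2.pkl");t=load("top2.pkl")
for q in[(200,385),(195,340),(200,300),(215,385),(445,290),(458,325),(480,300),(490,250),(455,230),(30,100),(120,230)]:
    px=[q[0]/5+340-.0,q[1]/5+250]; print(q,dep(s,[px])[0].round(4), s["frame"][int(px[1]),int(px[0])])
# depth check on known: bench & near bin side still same
print(dep(s,[[410,410],[360,320]]))
crop(t,"t3.png",360,240,520,360,5)
```

```text
(200, 385) [ 0.3465 -0.2832  0.1513] [185 173 148]
(195, 340) [ 0.3458 -0.2809  0.1689] [184 172 146]
(200, 300) [ 0.3467 -0.2811  0.1846] [184 172 147]
(215, 385) [ 0.351  -0.2853  0.1495] [184 172 147]
(445, 290) [ 0.4256 -0.3127  0.1554] [38 36 32]
(458, 325) [ 0.427  -0.318   0.1432] [155 147 124]
(480, 300) [ 0.4351 -0.3195  0.1492] [184 173 147]
(490, 250) [ 0.4344 -0.3211  0.1717] [184 172 147]
(455, 230) [ 0.4255 -0.3136  0.1809] [36 35 30]
(30, 100) [ 0.3121 -0.2451  0.2607] [60 56 49]
(120, 230) [ 0.2998 -0.2902  0.2494] [185 173 147]
[[ 0.34671814 -0.35289526  0.01678179]
 [ 0.45085572 -0.1517547  -0.00130476]]
```

View pics/t3.png

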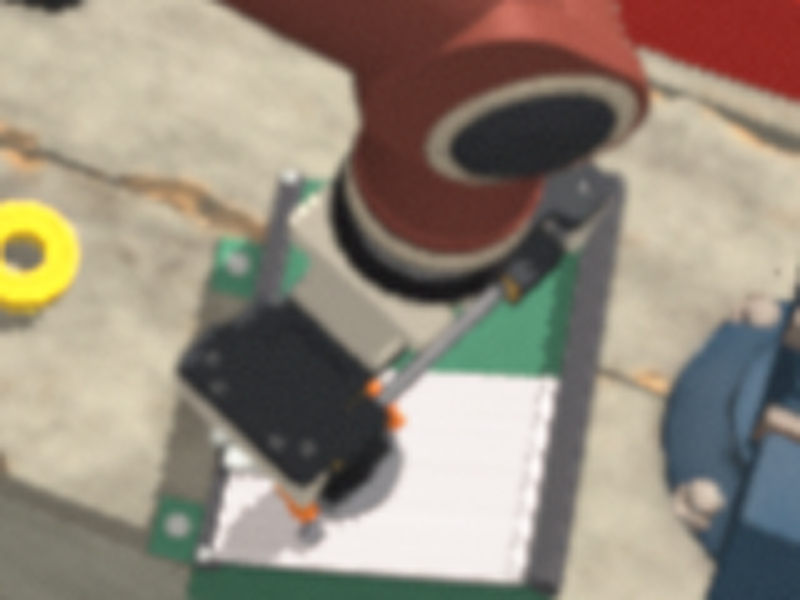

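Run:
```python
from h import *
from plant import r
sn=r.sense();print(sn["position"],sn["time"],sn["joint_velocities"].round(4),sn["q"])
s=r.snapshot("scene")
C=cloud(s); 
# points near fingers: gripper colored, within .06 of TCP xy
p=sn["position"]; M=Rm(sn["orientation"])
d=(C-p)@M
m=(s["depth"]>0)&(abs(d[...,0])<.07)&(abs(d[...,1])<.02)&(C[...,2]>.112)&(d[...,2]>-.1)
D=d[m]; 
for a,b in((-.07,-.03),(.03,.07)):
    q=D[(D[:,0]>a)&(D[:,0]<b)]; h,e=np.histogram(q[:,2],np.arange(-.1,.02,.006)); print(a,list(zip(e.round(3),h)), np.percentile(q[:,0],[2,98]),np.percentile(q[:,1],[2,98]))
```

```text
[ 0.39310738 -0.29364204  0.11835816] 3.3 [ 0.0072  0.0019  0.003   0.0039 -0.0009 -0.0054  0.0054] [ 0.20360187  0.53125466  0.58647007  1.98018098 -0.42654079  0.75406346
  0.63235445]
-0.07 [(np.float64(-0.1), np.int64(0)), (np.float64(-0.094), np.int64(2)), (np.float64(-0.088), np.int64(22)), (np.float64(-0.082), np.int64(43)), (np.float64(-0.076), np.int64(41)), (np.float64(-0.07), np.int64(45)), (np.float64(-0.064), np.int64(43)), (np.float64(-0.058), np.int64(40)), (np.float64(-0.052), np.int64(35)), (np.float64(-0.046), np.int64(42)), (np.float64(-0.04), np.int64(36)), (np.float64(-0.034), np.int64(27)), (np.float64(-0.028), np.int64(9)), (np.float64(-0.022), np.int64(0)), (np.float64(-0.016), np.int64(0)), (np.float64(-0.01), np.int64(0)), (np.float64(-0.004), np.int64(0)), (np.float64(0.002), np.int64(0)), (np.float64(0.008), np.int64(0))] [-0.05570098 -0.03833886] [-0.00703989  0.01072449]
0.03 [(np.float64(-0.1), np.int64(17)), (np.float64(-0.094), np.int64(29)), (np.float64(-0.088), np.int64(46)), (np.float64(-0.082), np.int64(51)), (np.float64(-0.076), np.int64(44)), (np.float64(-0.07), np.int64(49)), (np.float64(-0.064), np.int64(39)), (np.float64(-0.058), np.int64(44)), (np.float64(-0.052), np.int64(44)), (np.float64(-0.046), np.int64(38)), (np.float64(-0.04), np.int64(42)), (np.float64(-0.034), np.int64(40)), (np.float64(-0.028), np.int64(25)), (np.float64(-0.022), np.int64(0)), (np.float64(-0.016), np.int64(0)), (np.float64(-0.01), np.int64(0)), (np.float64(-0.004), np.int64(0)), (np.float64(0.002), np.int64(0)), (np.float64(0.008), np.int64(0))] [0.03759113 0.05393764] [-0.00686822  0.01076442]
```

```bash
cat > tip.py <<'E'
from h import *
from plant import r
import pickle,sys
def tip(name=None,box=(340,250,500,370,5)):
    sn=r.sense(); s=r.snapshot("scene"); pickle.dump(s,open("sl.pkl","wb"))
    p=sn["position"];M=Rm(sn["orientation"]);d=(cloud(s)-p)@M;g=sn["finger_gap"]/2
    col=(abs(s["frame"].astype(int)-[184,172,147]).sum(2)<40)|(s["frame"].sum(2)<150)
    for a in(-1,1):
        m=(s["depth"]>0)&col&(d[...,0]*a>g-.004)&(d[...,0]*a<g+.022)&(abs(d[...,1])<.014)&(d[...,2]>-.07)&(d[...,2]<.03)
        q=d[m]; print("finger",a,len(q), "tip rel TCP",np.percentile(q[:,2],[90,97,99.5]).round(4), "x",np.percentile(q[:,0],[3,97]).round(4),"y",np.percentile(q[:,1],[3,97]).round(4))
    if name: crop(s,name,*box)
    return sn
E
python3 - <<'E'
from tip import *
sn=tip(); g=L(XL,YL,-.61,0,0,.03); goal(sn,[g[0],g[1],.118],-24)
E
```

```text
finger -1 176 tip rel TCP [-0.0307 -0.0262 -0.0227] x [-0.0527 -0.04  ] y [0.0068 0.0109]
finger 1 274 tip rel TCP [-0.0307 -0.0266 -0.0245] x [0.0376 0.0521] y [-0.0059  0.0113]
pos [ 0.3929 -0.2937  0.1182] jaw -23.61 tz [ 0.001  0.003 -1.   ] F [-0.1  0.3  0.8] gap 75.8 t 3.35
shift [-0.041  0.085  0.004] yaw 0.08
```

>>> step_arm:
  commands:
    - [-0.04,0.06,0.3,0.1,76]
    - [-0.04,0.06,0.6,0.1,76]
    - [-0.04,0.06,0.6,0.1,76]

```text
time: 3.7
position: [0.3891, -0.2948, 0.0874]
orientation: [-0.002, 0.978, -0.209, -0.001]
contact_force: [0.1, 0.9, 0.6]
finger_gap: 0.076
```

Run:
```python
from tip import *
sn=tip("s4.png"); g=L(XL,YL,-.61,0,0,.03); goal(sn,[g[0],g[1],.09],-24)
```

```text
finger -1 174 tip rel TCP [-0.0304 -0.0243  0.029 ] x [-0.0527 -0.04  ] y [-0.0064  0.011 ]
finger 1 263 tip rel TCP [-0.0293 -0.0253 -0.024 ] x [0.0376 0.0529] y [-0.0058  0.0107]
pos [ 0.3891 -0.2948  0.0874] jaw -24.12 tz [-0.001  0.005 -1.   ] F [0.1 0.9 0.6] gap 76.0 t 3.7
shift [ 0.02   0.034 -0.053] yaw -0.02
```

View pics/s4.png

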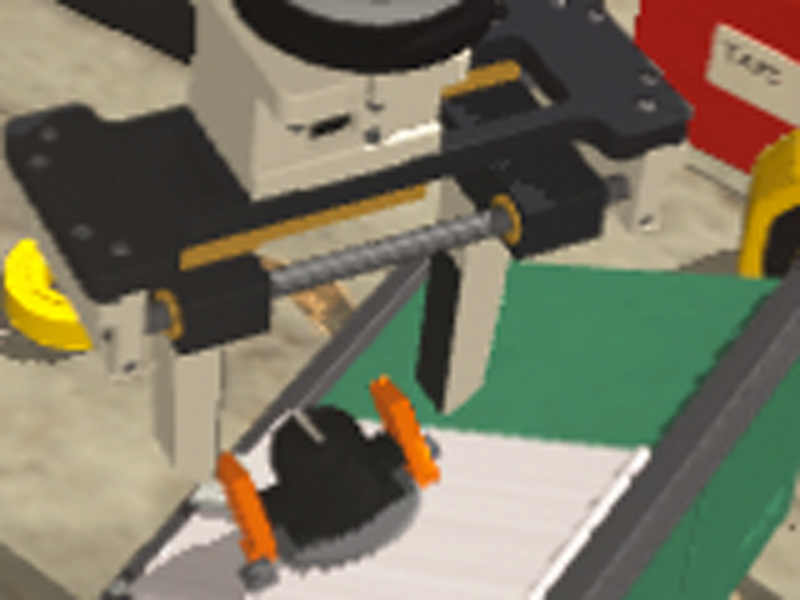

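>>> step_arm:
  commands:
    - [0.02,0.02,0.2,0,76]
    - [0.02,0.02,0.34,0,76]
    - [0.02,0.02,0.34,0,76]

```text
time: 4.05
position: [0.3897, -0.2962, 0.0703]
orientation: [-0.002, 0.978, -0.209, -0.001]
contact_force: [-0.4, -0.3, 0.0]
finger_gap: 0.0756
```

Run:
```python
from tip import *
sn=tip("s5.png"); g=L(XL,YL,-.61,0,0,.03); goal(sn,[g[0],g[1],.0693],-24)
```

```text
finger -1 163 tip rel TCP [-0.0304  0.0095  0.016 ] x [-0.0536 -0.0401] y [0.0067 0.0107]
finger 1 252 tip rel TCP [-0.0301 -0.0249 -0.0171] x [0.0376 0.0522] y [-0.0061  0.0108]
pos [ 0.3897 -0.2962  0.0703] jaw -24.13 tz [-0.001  0.005 -1.   ] F [-0.4 -0.3  0. ] gap 75.6 t 4.05
shift [-0.002  0.014  0.021] yaw -0.03
```

View pics/s5.png

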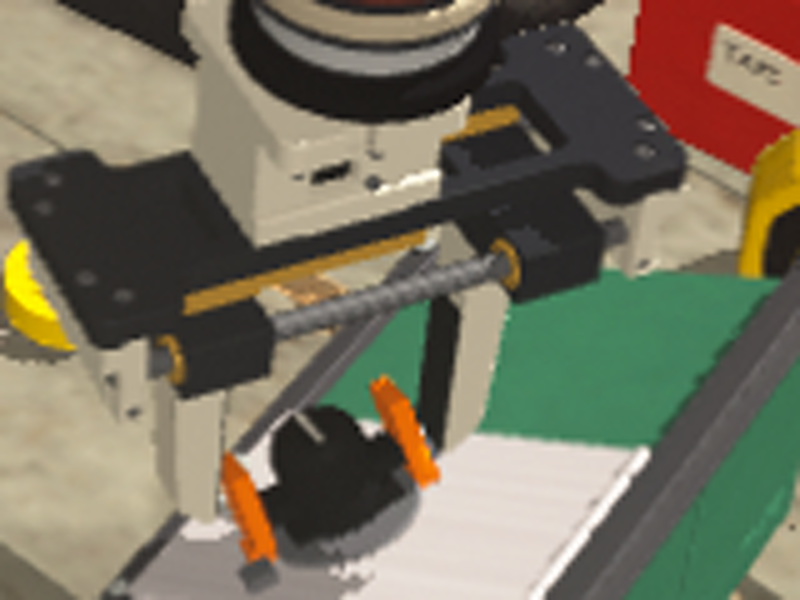

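>>> step_arm:
  commands:
    - [0,0.02,0.02,0,60]
    - [0,0.02,0.02,0,45]
    - [0,0.02,0.02,0,40]
    - [0,0.02,0.02,0,40]
    - [0,0.02,0.02,0,40]
  squeeze: 25

```text
time: 4.6
position: [0.3895, -0.2975, 0.0703]
orientation: [-0.002, 0.978, -0.209, -0.0]
contact_force: [-0.5, 1.0, 6.2]
finger_gap: 0.0516
```

Run:
```python
from tip import *
sn=tip("s6.png"); g=L(XL,YL,-.61,0,0,.03); goal(sn,[g[0],g[1],.0693],-24); print(sn["wrist_torque"])
```

```text
finger -1 162 tip rel TCP [-0.0317 -0.0271 -0.025 ] x [-0.041 -0.028] y [0.0072 0.011 ]
finger 1 223 tip rel TCP [-0.0342 -0.0277 -0.0239] x [0.0253 0.0402] y [-0.0055  0.0111]
pos [ 0.3895 -0.2975  0.0703] jaw -24.14 tz [-0.     0.004 -1.   ] F [-0.5  1.   6.2] gap 51.6 t 4.6
shift [-0.01  -0.011  0.02 ] yaw -0.03
[ 0.14477015  0.44194261 -0.05841499]
```

View pics/s6.png

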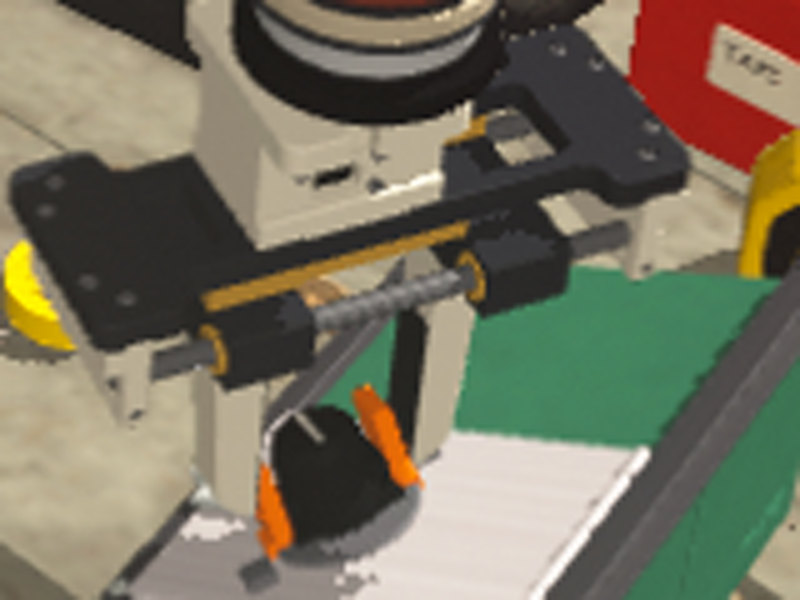

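>>> step_arm:
  commands:
    - [0,0,0.02,-1,40]
    - [0,0,0.02,-2,40]
    - [0,0,0.02,-3,40]
    - [0,0,0.02,-4,40]
    - [0,0,0.02,-5,40]

```text
time: 5.15
position: [0.3899, -0.2985, 0.0697]
orientation: [-0.001, 1.0, 0.008, 0.001]
contact_force: [0.6, -1.1, 5.6]
finger_gap: 0.0494
```

Run:
```python
from tip import *
sn=tip("s7.png"); g=L(XL,YL,-.61,0,0,.03); goal(sn,[g[0],g[1],.0693],41); print(sn["wrist_torque"])
```

```text
finger -1 81 tip rel TCP [-0.0047  0.0012  0.0038] x [-0.0426 -0.0269] y [-0.0057  0.0107]
finger 1 76 tip rel TCP [-0.0372 -0.0156 -0.0094] x [0.0229 0.0394] y [0.0019 0.0105]
pos [ 0.3899 -0.2985  0.0697] jaw 0.95 tz [ 0.001  0.003 -1.   ] F [ 0.6 -1.1  5.6] gap 49.4 t 5.15
shift [-0.012 -0.035  0.009] yaw -8.01
[-0.22113024  0.34467986 -0.20403219]
```

View pics/s7.png

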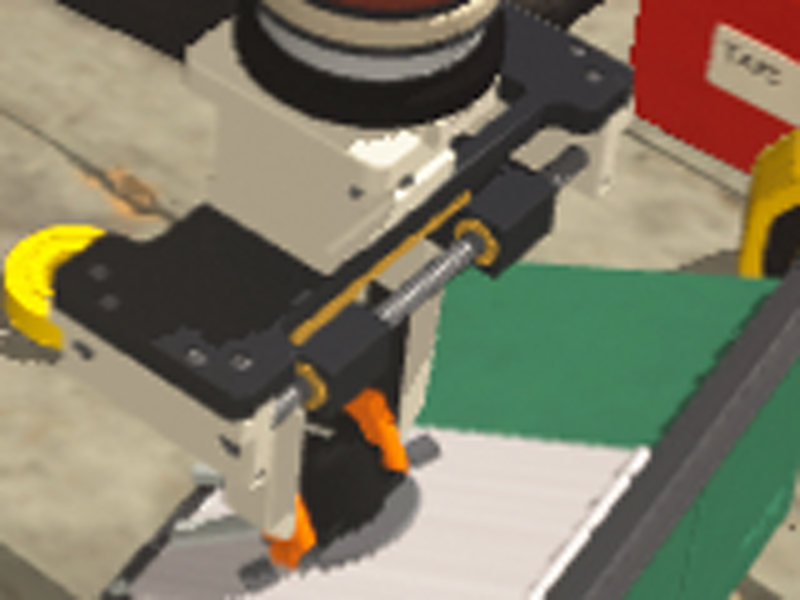

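>>> step_arm:
  commands:
    - [0,0,0,-1,40]
    - [0,0,0,-2,40]
    - [0,0,0,-3,40]
    - [0,0,0,-4,40]
    - [0,0,0,-5,40]

```text
time: 5.7
position: [0.391, -0.2993, 0.0693]
orientation: [-0.0, 0.974, 0.227, 0.002]
contact_force: [2.9, -1.2, -3.2]
finger_gap: 0.0494
```

Run:
```python
from tip import *
sn=tip("s8.png"); g=L(XL,YL,-.61,0,0,.03); goal(sn,[g[0],g[1],.0693],41); print(sn["wrist_torque"])
```

```text
finger -1 136 tip rel TCP [-0.0087 -0.0057 -0.0041] x [-0.0422 -0.0255] y [-0.0072  0.0092]Traceback (most recent call last):
  File "<stdin>", line 2, in <module>
  File "tip.py", line 10, in tip
    q=d[m]; print("finger",a,len(q), "tip rel TCP",np.percentile(q[:,2],[90,97,99.5]).round(4), "x",np.percentile(q[:,0],[3,97]).round(4),"y",np.percentile(q[:,1],[3,97]).round(4))
                                                   ~~~~~~~~~~~~~^^^^^^^^^^^^^^^^^^^^^
    return _quantile_unchecked(
        a, q, axis, out, overwrite_input, method, keepdims, weights)
    return _ureduce(a,
                    func=_quantile_ureduce_func,
    ...<5 lines>...
                    overwrite_input=overwrite_input,
                    method=method)
    r = func(a, **kwargs)
    result = _quantile(arr,
                       quantiles=q,
    ...<2 lines>...
                       out=out,
                       weights=wgt)
    slices_having_nans = np.isnan(arr[-1, ...])
                                  ~~~^^^^^^^^^
IndexError: index -1 is out of bounds for axis 0 with size 0
```

Jaw now at ~26°. Continue to the stop, with a little overtravel.

>>> step_arm:
  commands:
    - [0,0,0,-1,40]
    - [0,0,0,-2,40]
    - [0,0,0,-3,40]
    - [0,0,0,-3.6,40]
    - [0,0,0,-3.6,40]

```text
time: 6.25
position: [0.3918, -0.2989, 0.0689]
orientation: [0.0, 0.926, 0.376, 0.002]
contact_force: [3.2, -0.3, -6.4]
finger_gap: 0.0509
```

```bash
sed -i 's/        q=d\[m\]; /        q=d[m]\n        if len(q)<5: continue\n        /' tip.py
python3 - <<'E'
from tip import *
sn=tip("s9.png"); g=L(XL,YL,-.61,0,0,.03); goal(sn,[g[0],g[1],.0693],41); print(sn["wrist_torque"])
E
```

```text
finger -1 124 tip rel TCP [-0.0352 -0.012  -0.0103] x [-0.0431 -0.0316] y [-0.0076  0.0082]
pos [ 0.3918 -0.2989  0.0689] jaw 44.22 tz [ 0.004  0.002 -1.   ] F [ 3.2 -0.3 -6.4] gap 50.9 t 6.25
shift [-0.006 -0.065 -0.008] yaw 0.64
[-0.55009527 -0.17652054 -0.31289982]
```

View pics/s9.png

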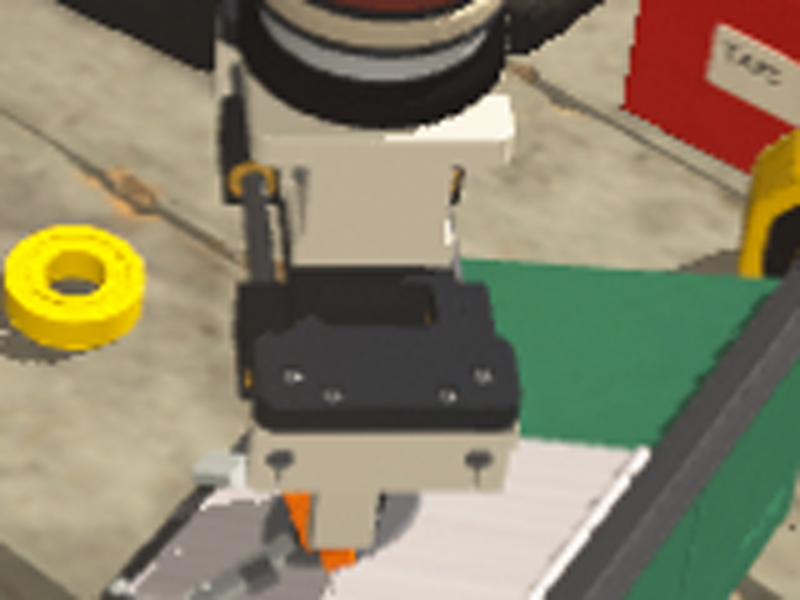

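>>> step_arm:
  commands:
    - [0,0,0,-1,40]
    - [0,0,0,-1.2,40]
    - [0,0,0,-1.2,40]

```text
time: 6.6
position: [0.3916, -0.2985, 0.0689]
orientation: [-0.0, 0.906, 0.423, 0.002]
contact_force: [2.4, 1.7, -2.0]
finger_gap: 0.0515
```

Run:
```python
from tip import *
sn=tip("s10.png"); goal(sn,sn["position"]+.1*by,41); print(sn["wrist_torque"])
```

```text
finger -1 121 tip rel TCP [-0.0348 -0.0137 -0.0121] x [-0.0436 -0.0381] y [-0.0077  0.0087]
pos [ 0.3916 -0.2985  0.0689] jaw 49.99 tz [ 0.004  0.002 -1.   ] F [ 2.4  1.7 -2. ] gap 51.5 t 6.6
shift [1.495 1.329 0.009] yaw 1.8
[-0.29906399  0.08661221 -0.69831413]
```

View pics/s10.png

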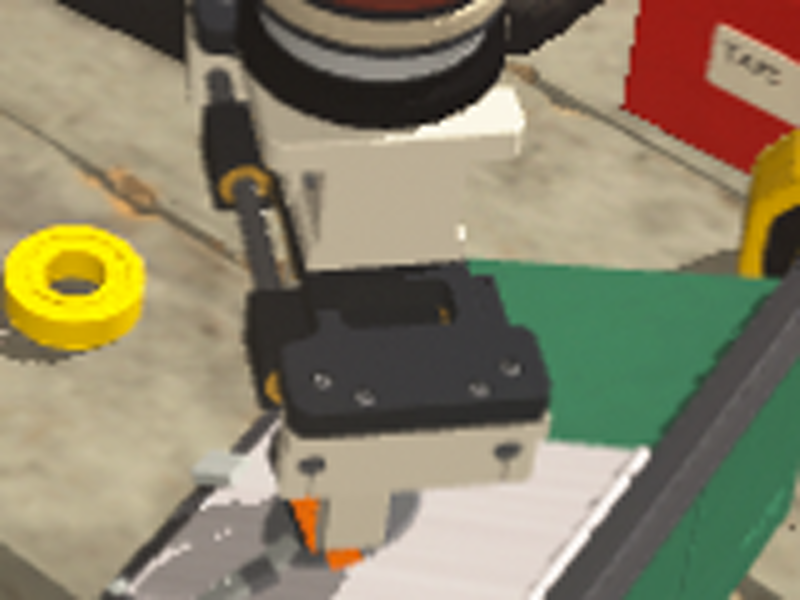

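>>> step_arm:
  commands:
    - [0.15,0.13,0,0.5,40]
    - [0.45,0.4,0,0.8,40]
    - [0.75,0.67,0,0.8,40]
    - [1.05,0.93,0,0.8,40]
    - [1.2,1.06,0,0.8,40]

```text
time: 7.15
position: [0.4704, -0.2867, 0.0689]
orientation: [-0.001, 0.92, 0.391, 0.001]
contact_force: [-2.5, -0.6, -0.9]
finger_gap: 0.0517
```

Run:
```python
from tip import *
sn=tip("s11.png",(330,240,530,390,4)); goal(sn,np.array([.3916,-.2985,.0689])+.1*by,45); print(sn["wrist_torque"],(sn["position"]-[.3916,-.2985,.0689])@by)
```

```text
finger -1 164 tip rel TCP [-0.034  -0.0127 -0.0101] x [-0.0441 -0.0384] y [-0.008   0.0089]
pos [ 0.4704 -0.2867  0.0689] jaw 46.06 tz [ 0.002  0.002 -1.   ] F [-2.5 -0.6 -0.9] gap 51.7 t 7.15
shift [0.318 0.252 0.   ] yaw 0.21
[-0.57460828  0.85531708 -0.28712929] 0.07970969106021762
```

View pics/s11.png

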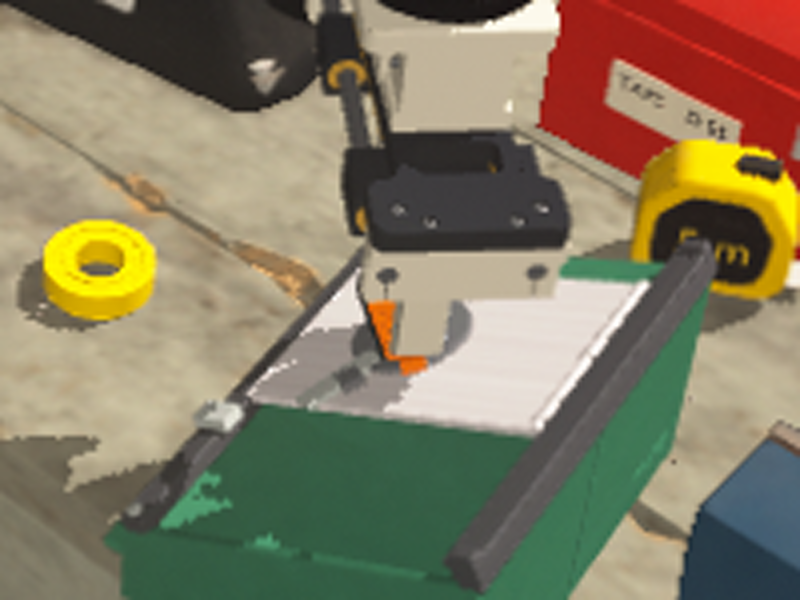

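>>> step_arm:
  commands:
    - [0.16,0.13,0,0,40]
    - [0.28,0.22,0,0,40]
    - [0.34,0.27,0,0,40]
    - [0.36,0.29,0,0,40]
    - [0.36,0.29,0,0,40]

```text
time: 7.7
position: [0.4872, -0.2842, 0.0686]
orientation: [-0.004, 0.921, 0.39, -0.004]
contact_force: [-11.6, 0.0, 7.6]
finger_gap: 0.0517
```

Run:
```python
from tip import *
sn=tip("s12.png",(330,240,530,390,4)); goal(sn,np.array([.3916,-.2985,.0689])+.1*by,45); print(sn["wrist_torque"],(sn["position"]-[.3916,-.2985,.0689])@by)
```

```text
finger -1 164 tip rel TCP [-0.0354 -0.0124 -0.0111] x [-0.0447 -0.0368] y [-0.008   0.0086]
pos [ 0.4872 -0.2842  0.0686] jaw 45.97 tz [-0.01   0.004 -1.   ] F [-11.6   0.    7.6] gap 51.7 t 7.7
shift [ 0.049  0.044 -0.006] yaw 0.19
[-0.46175213  3.10199202 -0.15363903] 0.09670437328319385
```

View pics/s12.png

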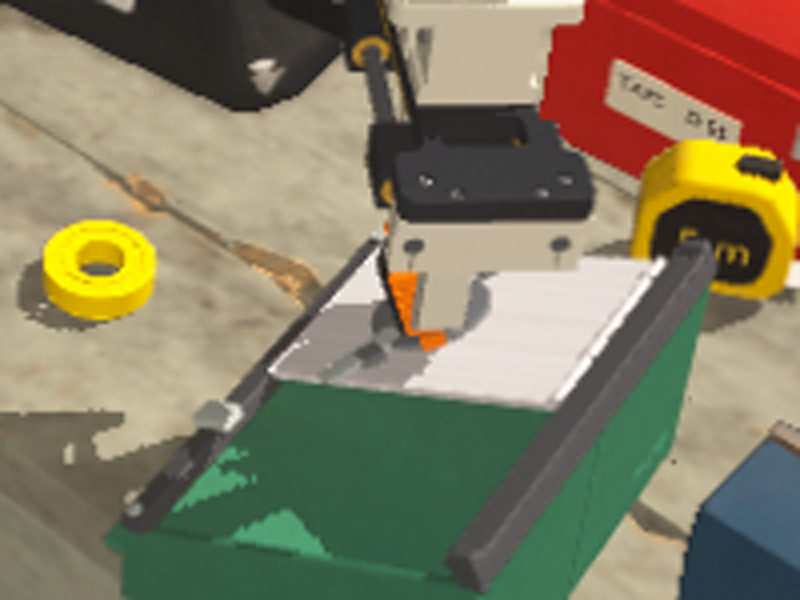

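>>> step_arm:
  commands:
    - [0,0,0,0,60]
    - [0,0,0,0,76]
    - [0,0,0,0,76]
    - [0,0,-0.3,0,76]
    - [0,0,-1,0,76]

```text
time: 8.25
position: [0.4876, -0.2831, 0.1171]
orientation: [-0.005, 0.92, 0.391, -0.005]
contact_force: [0.9, -0.8, 0.6]
finger_gap: 0.076
```

Run:
```python
from tip import *
sn=r.sense(); goal(sn,[.44,-.1,.33],45)
```

```text
pos [ 0.4876 -0.2831  0.1171] jaw 46.06 tz [-0.013  0.006 -1.   ] F [ 0.9 -0.8  0.6] gap 76.0 t 8.25
shift [ 1.957 -3.285 -4.223] yaw 0.21
```

>>> step_arm:
  commands:
    - [0,0,-0.9,0,90]
    - [0,0,-1.8,0,90]
    - [0,-0.3,-2.7,0,90]
    - [0.2,-0.9,-3.6,0,90]
    - [0.6,-1.6,-4.4,0,90]

```text
time: 8.75
position: [0.4568, -0.2159, 0.3326]
orientation: [-0.003, 0.921, 0.39, -0.003]
contact_force: [0.8, 0.7, 0.3]
finger_gap: 0.0901
```

Run:
```python
from tip import *
import pickle
for n in("scene","top"):
    s=r.snapshot(n); pickle.dump(s,open(f"{n}3.pkl","wb"))
a,b=load("scene3.pkl"),load("top3.pkl")
crop(a,"s13.png",340,280,520,430,4); crop(b,"t13.png",360,240,520,360,5)
a0,b0=load("scene0.pkl"),load("top0.pkl")
print("bearing",plane(a0,[[205.3,231.3]],.015),plane(b0,[[210.8,252.3]],.015))
f=lambda l,k:[[x/4+180+0,y/4+180] for x,y in l]
print("yellow",plane(b0,[[175/4+190,222/4+170]],.015),"sprocket",plane(b0,[[331/4+190,318/4+170]],.012))
print("block top corners",dep(b0,[[155/4+190,390/4+170],[294/4+190,420/4+170],[275/4+190,455/4+170],[140/4+190,430/4+170]]))
goal(r.sense(),[.455,.05,.34],30)
C=cloud(a0); m=(np.hypot(C[...,0]-.405,C[...,1]-.268)<.16)&(C[...,2]>.03); print(C[m].min(0),C[m].max(0))
```

```text
bearing [[0.40207968 0.25809992 0.015     ]] [[0.40173398 0.26041498 0.015     ]]
yellow [[0.49461    0.24410721 0.015     ]] sprocket [[0.47329187 0.12330924 0.012     ]]
block top corners [[0.37456175 0.19292005 0.03321934]
 [0.38913449 0.10583547 0.03675801]
 [0.36485709 0.10681767 0.03355411]
 [0.34692809 0.18869316 0.03289466]]
pos [ 0.46   -0.2118  0.336 ] jaw 46.51 tz [ 0.002  0.005 -1.   ] F [ 0.4  0.2 -0.8] gap 90.0 t 8.85
shift [ 3.73  -3.676 -0.056] yaw 3.3
[0.33669874 0.10933634 0.03000004] [0.54427305 0.42252648 0.27391398]
```

View pics/s13.png

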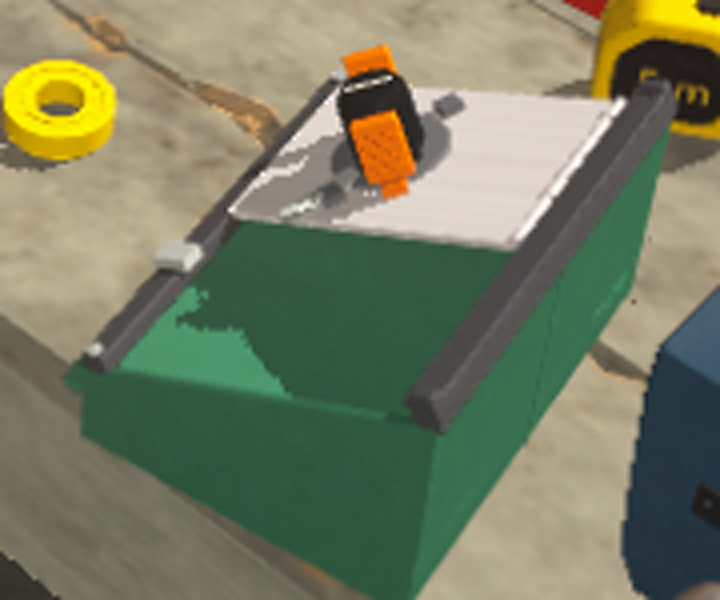

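View pics/t13.png

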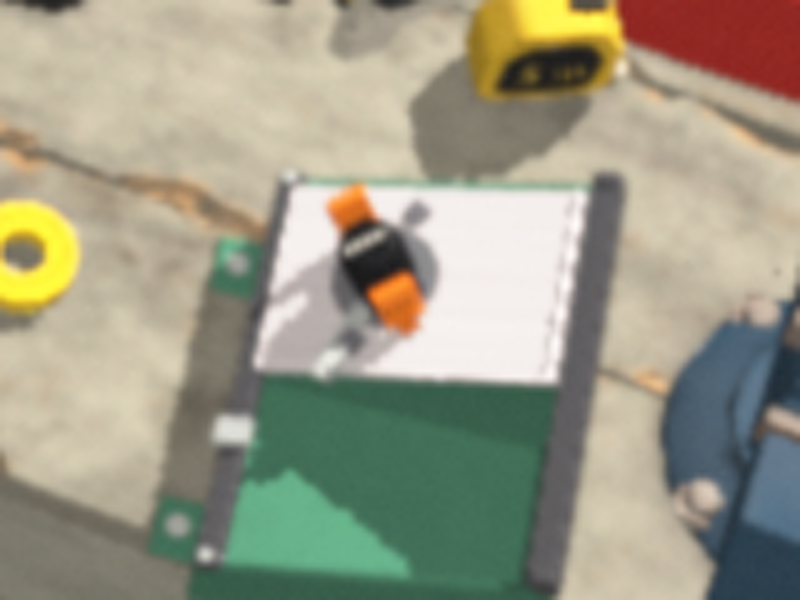

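Run:
```python
from h import *
s=load("scene2.pkl")
for q in[(133,283),(655,138),(260,250),(590,150),(30,165),(205,258)]:
    print(q,dep(s,[[q[0]/5+340,q[1]/5+250]])[0].round(4))
for n in("scene3.pkl","top3.pkl"):
    s=load(n);C=cloud(s)-O;x=C@bx;y=C@by;z=C[...,2]
    for lo,hi in((-.08,-.075),(-.075,-.07),(-.07,-.065),(-.06,-.05),(-.05,-.03),(-.03,-.01),(-.01,.01),(.01,.03),(.03,.05),(.05,.055),(.055,.06),(.06,.065),(.065,.07),(.07,.075),(.075,.08)):
        m=(x>lo)&(x<hi)&(y>-.09)&(y<-.01)&(s["depth"]>0)&(z>.0)
        if m.sum()>5: print(n,lo,m.sum(),np.percentile(z[m],[5,50,95]).round(3))
```

```text
(133, 283) [ 0.3035 -0.2923  0.2287]
(655, 138) [ 0.4548 -0.3579  0.2261]
(260, 250) [ 0.5347 -0.1579 -0.0032]
(590, 150) [ 0.4306 -0.3515  0.2329]
(30, 165) [ 5.055e-01 -6.400e-02  5.000e-04]
(205, 258) [ 0.3223 -0.3016  0.2314]
scene3.pkl -0.08 211 [0.047 0.45  0.483]
scene3.pkl -0.075 343 [0.049 0.424 0.483]
scene3.pkl -0.07 651 [0.03  0.378 0.483]
scene3.pkl -0.06 750 [0.03  0.443 0.483]
scene3.pkl -0.05 1141 [0.029 0.455 0.483]
scene3.pkl -0.03 749 [0.029 0.449 0.483]
scene3.pkl -0.01 262 [0.029 0.032 0.034]
scene3.pkl 0.01 225 [0.029 0.032 0.034]
scene3.pkl 0.03 32 [0.03  0.032 0.034]
scene3.pkl 0.055 17 [0.116 0.118 0.12 ]
scene3.pkl 0.06 122 [0.118 0.12  0.122]
scene3.pkl 0.065 123 [0.12  0.123 0.124]
scene3.pkl 0.07 951 [0.009 0.07  0.122]
scene3.pkl 0.075 76 [0.    0.112 0.115]
top3.pkl -0.08 266 [0.003 0.482 0.698]
top3.pkl -0.075 209 [0.05  0.479 0.692]
top3.pkl -0.07 157 [0.05  0.385 0.492]
top3.pkl -0.06 293 [0.03  0.451 0.491]
top3.pkl -0.05 540 [0.029 0.038 0.491]
top3.pkl -0.03 318 [0.028 0.033 0.49 ]
top3.pkl -0.01 256 [0.028 0.032 0.037]
top3.pkl 0.01 233 [0.028 0.032 0.037]
top3.pkl 0.03 222 [0.028 0.032 0.037]
top3.pkl 0.05 53 [0.029 0.033 0.037]
top3.pkl 0.055 60 [0.028 0.032 0.121]
top3.pkl 0.06 135 [0.029 0.118 0.125]
top3.pkl 0.065 142 [0.03  0.12  0.126]
top3.pkl 0.07 83 [0.031 0.117 0.125]
top3.pkl 0.075 8 [0.111 0.114 0.116]
```

Run:
```python
from tip import *
a0,b0=load("scene0.pkl"),load("top0.pkl")
for ang in(46,20,0,-20,-45,90):
  for s in(a0,b0):
    C=cloud(s).reshape(-1,3); C=C[(C[:,2]>.06)&(C[:,2]<.4)]
    d=C[:,:2]-[.402,.259]; t=np.radians(ang); u=abs(d@[np.cos(t),np.sin(t)]);v=abs(d@[-np.sin(t),np.cos(t)])
    e=np.maximum(u-.094,v-.0375); m=(e<.08)&(C[:,0]>.3); print(ang,np.sort(e[m])[5:6], C[m][np.argsort(e[m])[5]] if m.sum()>5 else 0)
# bearing fit check
for s in(a0,b0): print(dep(s,[[205,226]]))
goal(r.sense(),[.455,.05,.34],46)
```

```text
46 [0.02512171] [0.45451292 0.37388753 0.15914577]
46 [0.02406465] [0.45374613 0.37315853 0.16539495]
20 [0.03534367] [0.48490803 0.36669467 0.25980606]
20 [0.03684538] [0.4905187  0.37033487 0.26458552]
0 [0.02994486] [0.52393943 0.19155514 0.19380549]
0 [0.03165145] [0.5209054  0.18984855 0.17823227]
-20 [0.04204753] [0.52015459 0.1858507  0.17660865]
-20 [0.04155751] [0.52058079 0.1884544  0.19150194]
-45 [0.03952177] [0.52012936 0.18830106 0.18267737]
-45 [0.03919127] [0.5229376  0.19157669 0.19859961]
90 [0.02088753] [0.45451292 0.37388753 0.15914577]
90 [0.02006699] [0.45679397 0.37306699 0.16146038]
[[0.41607604 0.27927215 0.01095869]]
[[0.46872206 0.31595812 0.00378544]]
pos [ 0.46   -0.2118  0.336 ] jaw 46.51 tz [ 0.002  0.005 -1.   ] F [ 0.4  0.2 -0.8] gap 90.0 t 8.85
shift [ 3.73  -3.676 -0.056] yaw 0.1
```

>>> step_arm:
  commands:
    - [0.7,-0.6,-0.1,0.5,80]
    - [1.4,-1.2,-0.2,1,70]
    - [2.0,-1.9,-0.2,1.5,70]
    - [2.6,-2.6,-0.2,2,70]
    - [3.2,-3.2,-0.2,2.5,70]

```text
time: 9.35
position: [0.4544, 0.0168, 0.3471]
orientation: [-0.002, 0.956, 0.292, 0.003]
contact_force: [0.9, 1.0, 0.0]
finger_gap: 0.0697
```

Run:
```python
from tip import *
goal(r.sense(),[.42,.22,.30],20)
```

```text
pos [0.4544 0.0168 0.3471] jaw 34.01 tz [ 0.004  0.005 -1.   ] F [0.9 1.  0. ] gap 69.7 t 9.35
shift [ 1.696 -3.751  0.961] yaw 2.8
```

>>> step_arm:
  commands:
    - [0.4,-0.8,0,0.6,70]
    - [0.8,-1.6,0,1.2,70]
    - [1.2,-2.4,0,1.8,70]
    - [1.5,-3.2,0.2,2.4,70]
    - [1.7,-3.8,0.6,2.8,70]

```text
time: 9.85
position: [0.4194, 0.2265, 0.3187]
orientation: [-0.004, 0.985, 0.175, 0.005]
contact_force: [0.3, 0.1, -0.8]
finger_gap: 0.07
```

Run:
```python
from tip import *
goal(r.sense(),[.402,.259,.06],20)
```

```text
pos [0.4194 0.2265 0.3187] jaw 20.15 tz [ 0.009  0.01  -1.   ] F [ 0.3  0.1 -0.8] gap 70.0 t 9.85
shift [-0.162 -0.698  5.178] yaw 0.03
```

>>> step_arm:
  commands:
    - [0,-0.2,0.8,0,70]
    - [-0.1,-0.5,1.7,0,70]
    - [-0.16,-0.7,2.6,0,70]
    - [-0.16,-0.7,3.5,0,70]
    - [-0.16,-0.7,4.4,0,70]

```text
time: 10.35
position: [0.4024, 0.2602, 0.0973]
orientation: [-0.005, 0.984, 0.176, 0.006]
contact_force: [0.1, -0.3, -0.3]
finger_gap: 0.0698
```

Run:
```python
from tip import *
sn=tip("s14.png",(140,150,300,270,5)); goal(sn,[.402,.259,-.018],20)
```

```text
finger -1 108 tip rel TCP [-0.0364 -0.0337 -0.0292] x [-0.0528 -0.0372] y [-0.0078  0.0107]
finger 1 101 tip rel TCP [-0.0286 -0.0265 -0.0239] x [0.0337 0.05  ] y [-0.0068  0.0106]
pos [0.4024 0.2602 0.0973] jaw 20.25 tz [ 0.011  0.012 -1.   ] F [ 0.1 -0.3 -0.3] gap 69.8 t 10.35
shift [-0.049  0.038  2.305] yaw 0.05
```

View pics/s14.png

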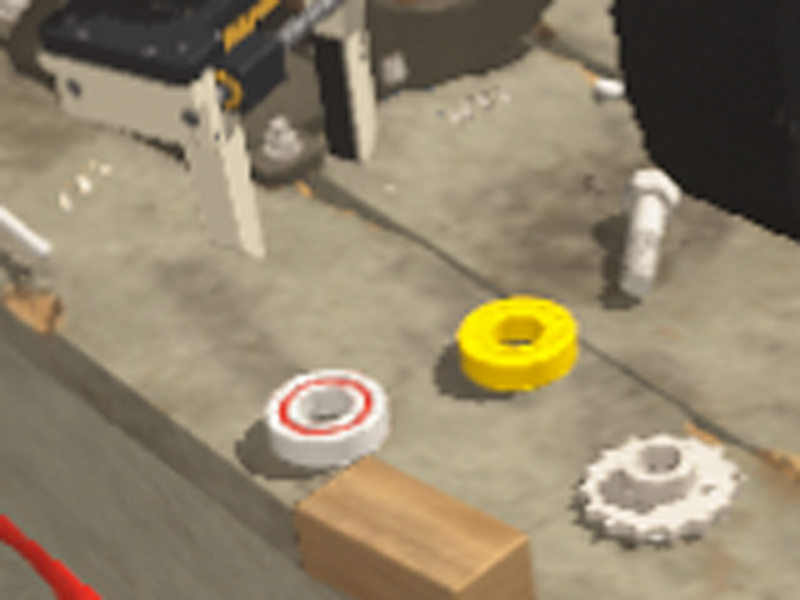

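>>> step_arm:
  commands:
    - [-0.02,0,0.6,0,70]
    - [-0.02,0,1.2,0,70]
    - [-0.02,0,1.6,0,70]
    - [-0.02,0,1.8,0,70]
    - [-0.02,0,1.8,0,70]

```text
time: 10.9
position: [0.3971, 0.257, 0.0003]
orientation: [-0.002, 0.984, 0.176, -0.001]
contact_force: [-0.6, 0.6, 0.2]
finger_gap: 0.0698
```

Run:
```python
from tip import *
sn=tip("s15.png",(140,150,300,270,5)); goal(sn,[.402,.259,-.018],20)
```

```text
finger -1 99 tip rel TCP [-0.0346  0.0016  0.0036] x [-0.0524 -0.034 ] y [-0.0076  0.01  ]
finger 1 119 tip rel TCP [0.0006 0.0028 0.0031] x [0.033  0.0538] y [-0.0099  0.0131]
pos [3.971e-01 2.570e-01 3.000e-04] jaw 20.24 tz [-0.002  0.003 -1.   ] F [-0.6  0.6  0.2] gap 69.8 t 10.9
shift [ 0.106 -0.002  0.366] yaw 0.05
```

View pics/s15.png

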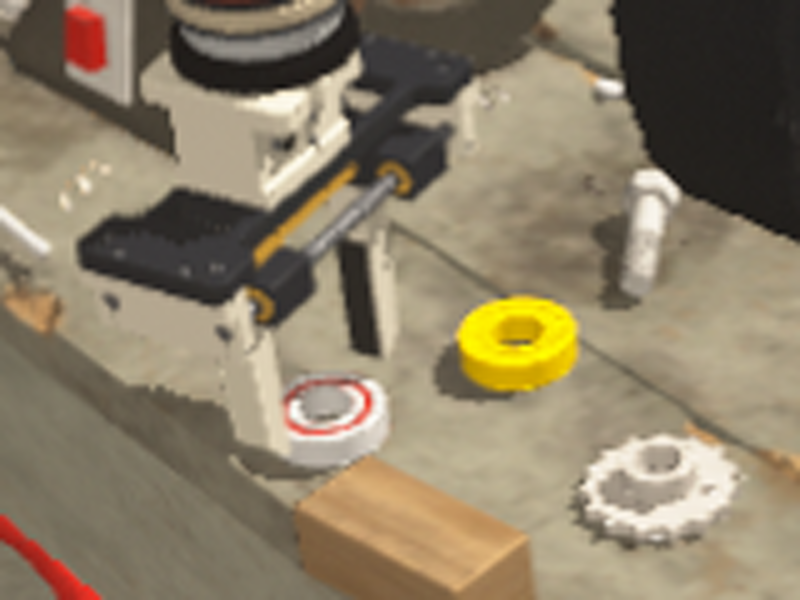

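>>> step_arm:
  commands:
    - [0.12,-0.02,0.0,0,70]
    - [0.12,-0.02,0.2,0,70]
    - [0.12,-0.02,0.34,0,70]
    - [0.12,-0.02,0.34,0,70]

```text
time: 11.35
position: [0.4022, 0.26, -0.0166]
orientation: [-0.002, 0.984, 0.176, -0.001]
contact_force: [-1.2, -0.0, -0.4]
finger_gap: 0.0698
```

Run:
```python
from tip import *
sn=tip("s16.png",(140,150,300,270,5)); goal(sn,[.402,.259,-.018],20)
```

```text
finger -1 91 tip rel TCP [-0.0328 -0.0144 -0.0129] x [-0.0523 -0.0377] y [-0.0067  0.01  ]
finger 1 106 tip rel TCP [-0.0162 -0.0139 -0.0133] x [0.0336 0.0517] y [-0.0051  0.0127]
pos [ 0.4022  0.26   -0.0166] jaw 20.24 tz [-0.002  0.003 -1.   ] F [-1.2 -0.  -0.4] gap 69.8 t 11.35
shift [-0.011  0.017  0.027] yaw 0.05
```

View pics/s16.png

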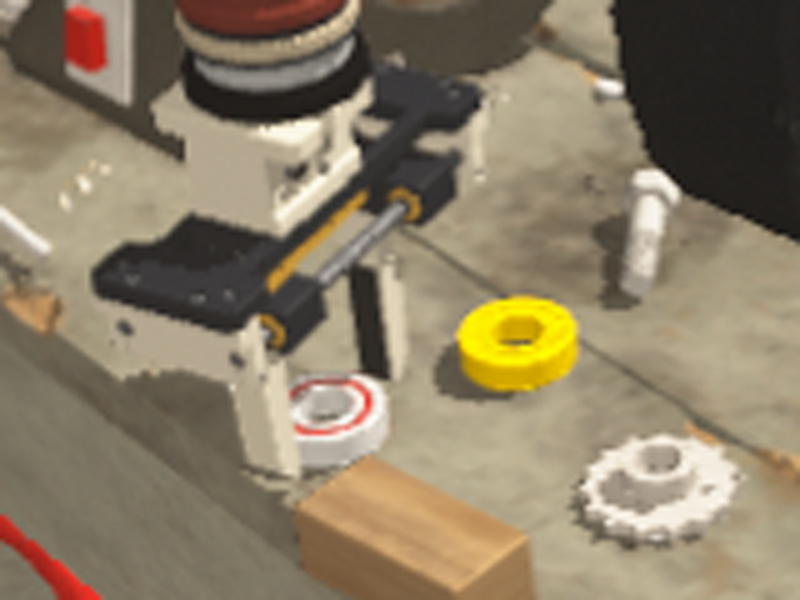

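>>> step_arm:
  commands:
    - [0,0.01,0.02,0,55]
    - [0,0.01,0.02,0,45]
    - [0,0.01,0.02,0,45]
    - [0,0.01,0.02,0,45]
    - [0,0.01,0.02,0,45]
  squeeze: 25

```text
time: 11.9
position: [0.4026, 0.2596, -0.0173]
orientation: [-0.002, 0.984, 0.176, -0.001]
contact_force: [0.5, 0.6, -0.2]
finger_gap: 0.0507
```

>>> step_arm:
  commands:
    - [0,0,-0.2,0,45]
    - [0,0,-0.5,0,45]
    - [0,0,-0.9,0,45]
    - [0,0,-1.2,0,45]

```text
time: 12.3
position: [0.4027, 0.2595, 0.0442]
orientation: [-0.002, 0.984, 0.176, -0.0]
contact_force: [-0.8, -0.0, -1.5]
finger_gap: 0.0504
```

Run:
```python
from tip import *
sn=tip("s17.png",(140,130,300,250,5)); goal(sn,[.42,.22,.33],33)
```

```text
finger -1 109 tip rel TCP [-0.0273 -0.0186 -0.0171] x [-0.0429 -0.0215] y [-0.0074  0.0117]
finger 1 82 tip rel TCP [-0.0369 -0.0334 -0.0285] x [0.023  0.0413] y [-0.0058  0.0096]
pos [0.4027 0.2595 0.0442] jaw 20.24 tz [-0.001  0.004 -1.   ] F [-0.8 -0.  -1.5] gap 50.4 t 12.3
shift [ 0.052  0.837 -5.719] yaw -2.55
```

View pics/s17.png

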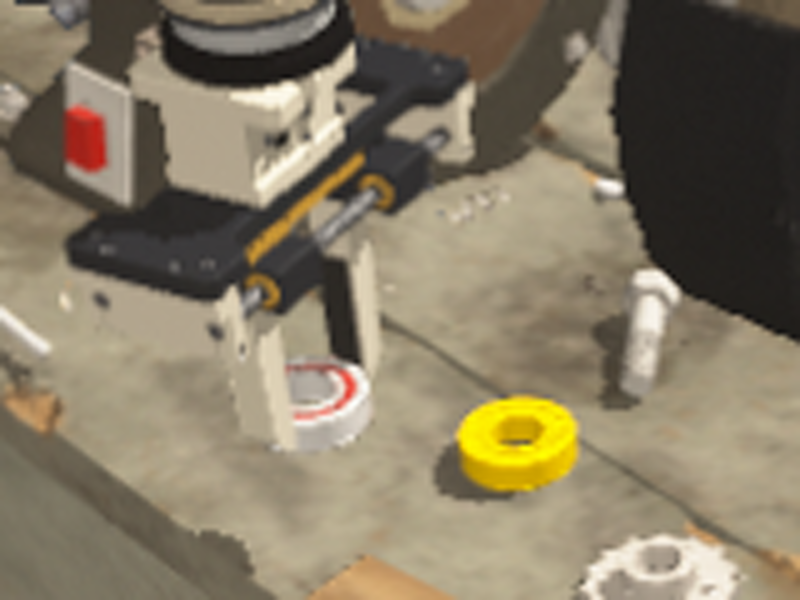

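>>> step_arm:
  commands:
    - [0,0,-0.9,0,45]
    - [0,0,-1.8,0,45]
    - [0,0,-2.7,0,45]
    - [0,0.1,-3.6,-0.4,45]
    - [0,0.4,-4.5,-0.8,45]

```text
time: 12.85
position: [0.409, 0.241, 0.2728]
orientation: [-0.003, 0.977, 0.212, 0.001]
contact_force: [1.0, 0.6, -1.3]
finger_gap: 0.0504
```

Run:
```python
from tip import *
goal(r.sense(),[.455,.04,.34],34)
```

```text
pos [0.409  0.241  0.2728] jaw 24.51 tz [ 0.001  0.007 -1.   ] F [ 1.   0.6 -1.3] gap 50.4 t 12.85
shift [-0.825  4.031 -1.37 ] yaw -1.9
```

>>> step_arm:
  commands:
    - [0,0.3,-0.9,-0.3,45]
    - [-0.2,1.0,-1.4,-0.7,45]
    - [-0.4,1.9,-1.4,-1.1,45]
    - [-0.6,2.8,-1.4,-1.5,45]
    - [-0.75,3.6,-1.4,-1.9,45]

```text
time: 13.35
position: [0.4488, 0.0586, 0.3418]
orientation: [-0.003, 0.956, 0.293, 0.002]
contact_force: [1.5, 0.1, -1.5]
finger_gap: 0.0502
```

Run:
```python
from tip import *
goal(r.sense(),[.44,-.15,.34],46)
```

```text
pos [0.4488 0.0586 0.3418] jaw 34.04 tz [ 0.001  0.006 -1.   ] F [ 1.5  0.1 -1.5] gap 50.2 t 13.35
shift [-2.482  3.359  0.008] yaw -2.39
```

>>> step_arm:
  commands:
    - [-0.5,0.7,0,-0.5,45]
    - [-1.0,1.3,0,-1,45]
    - [-1.5,2.0,0,-1.5,45]
    - [-2.0,2.7,0,-2,45]
    - [-2.5,3.35,0,-2.4,45]

```text
time: 13.85
position: [0.438, -0.1517, 0.3402]
orientation: [-0.003, 0.92, 0.392, 0.002]
contact_force: [0.8, -0.1, -1.4]
finger_gap: 0.0503
```

Run:
```python
from tip import *
print(B(-.028,-.05,0))
goal(r.sense(),B(-.028,-.05,.16),46)
```

```text
[ 0.39216225 -0.29906205  0.        ]
pos [ 0.438  -0.1517  0.3402] jaw 46.12 tz [ 0.001  0.007 -1.   ] F [ 0.8 -0.1 -1.4] gap 50.3 t 13.85
shift [-2.779  1.396  3.583] yaw 0.02
```

>>> step_arm:
  commands:
    - [-0.8,0.4,0.3,0,45]
    - [-1.6,0.8,0.9,0,45]
    - [-2.4,1.2,1.6,0,45]
    - [-2.78,1.4,2.4,0,45]
    - [-2.78,1.4,3.1,0,45]

```text
time: 14.35
position: [0.3895, -0.3037, 0.1829]
orientation: [-0.002, 0.922, 0.388, 0.001]
contact_force: [0.4, 0.8, -2.3]
finger_gap: 0.0504
```

Run:
```python
from tip import *
sn=tip("s18.png",(330,240,530,390,4))
goal(sn,B(-.028,-.05,.02),46)
```

```text
finger -1 259 tip rel TCP [-0.0256 -0.0184 -0.0168] x [-0.0425 -0.0234] y [-0.0126  0.0082]
pos [ 0.3895 -0.3037  0.1829] jaw 45.69 tz [ 0.     0.004 -1.   ] F [ 0.4  0.8 -2.3] gap 50.4 t 14.35
shift [ 0.095 -0.018  3.258] yaw -0.06
```

View pics/s18.png

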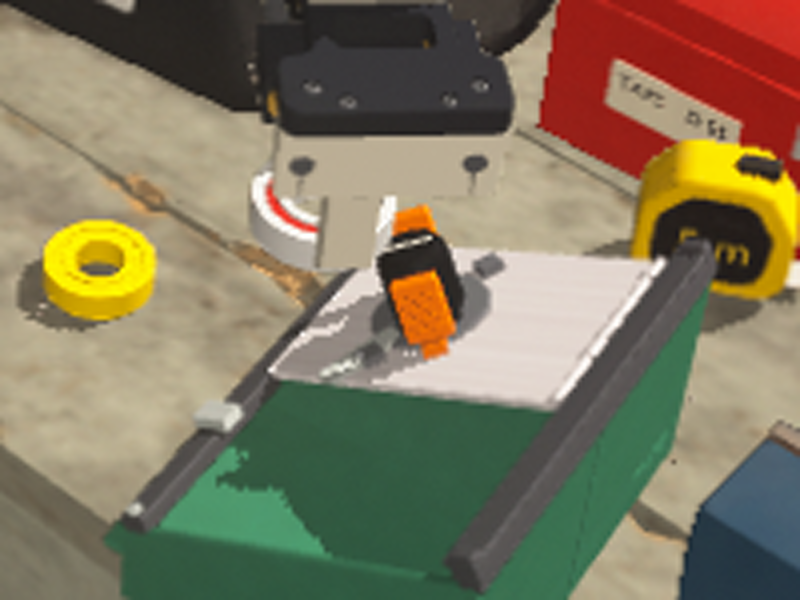

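Run:
```python
from tip import *
s=load("sl.pkl"); sn=r.sense(); p=sn["position"];M=Rm(sn["orientation"])
C=cloud(s); d=(C-p)@M
m=(s["depth"]>0)&(abs(d[...,0])<.024)&(abs(d[...,1])<.05)&(abs(d[...,2]+.02)<.03)
vu=np.argwhere(m)
for (v,u) in vu[::18]: print(u,v,d[v,u].round(4),s["frame"][v,u])
crop(s,"s19.png",380,270,440,315,12)
```

```text
396 280 [ 0.0163 -0.0166 -0.0373] [171 163 140]
395 285 [ 0.0061 -0.019  -0.0367] [248 245 239]
393 289 [-0.0037 -0.023  -0.0378] [240 233 223]
399 290 [-0.0041 -0.0143 -0.0362] [176  78  67]
400 291 [-0.0066 -0.0131 -0.0365] [189 134 124]
402 292 [-0.0102 -0.0108 -0.0379] [240 235 228]
403 293 [-0.0128 -0.0097 -0.0384] [229 224 213]
402 294 [-0.0125 -0.0109 -0.0361] [229  78  63]
400 295 [-0.0133 -0.0137 -0.035 ] [245 226 212]
397 296 [-0.0169 -0.0185 -0.0364] [164 156 146]
395 297 [-0.0117 -0.0203 -0.0296] [149 141 131]
393 298 [-0.0072 -0.0223 -0.0234] [144 137 123]
426 298 [-0.0188  0.0229 -0.0339] [211 203 192]
394 300 [-0.0093 -0.0209 -0.0215] [169 157 139]
400 301 [-0.0225 -0.0145 -0.032 ] [168 161 149]
398 303 [-0.0186 -0.0163 -0.0243] [160 150 139]
```

View pics/s19.png

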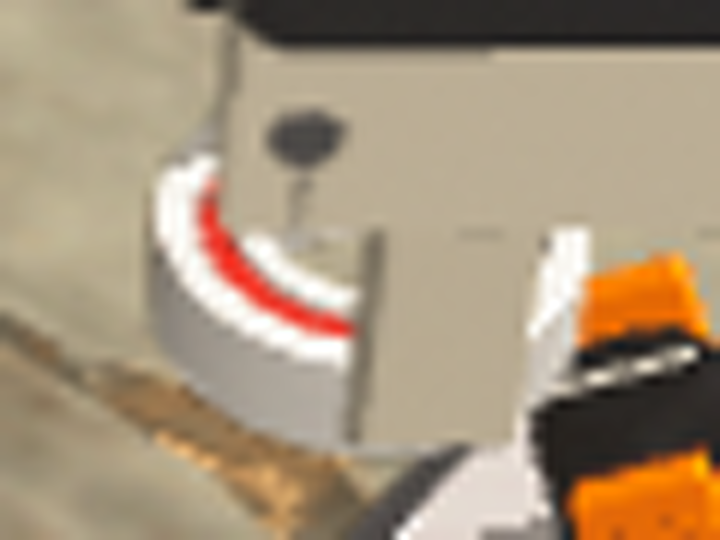

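Run:
```python
from tip import *
goal(r.sense(),B(-.031,-.05,.0125),46.4)
```

```text
pos [ 0.3865 -0.2986  0.1767] jaw 45.83 tz [-0.011  0.013 -1.   ] F [-2.2  1.1 -4.1] gap 50.6 t 14.4
shift [0.104 0.096 3.284] yaw -0.11
```

>>> step_arm:
  commands:
    - [0.1,0.1,0.4,-0.1,45]
    - [0.1,0.1,1.0,-0.1,45]
    - [0.1,0.1,1.6,-0.1,45]
    - [0.1,0.1,2.0,-0.1,45]
    - [0.1,0.1,2.0,-0.1,45]

```text
time: 14.9
position: [0.3913, -0.295, 0.0751]
orientation: [-0.011, 0.919, 0.394, -0.004]
contact_force: [-0.1, 0.0, -1.0]
finger_gap: 0.0506
```

Run:
```python
from tip import *
sn=tip("s20.png",(330,240,530,390,4))
goal(sn,B(-.031,-.05,.0125),46.4)
```

```text
finger -1 146 tip rel TCP [-0.0291 -0.0225 -0.019 ] x [-0.0425 -0.0237] y [-0.013   0.0086]
pos [ 0.3913 -0.295   0.0751] jaw 46.4 tz [-0.015  0.017 -1.   ] F [-0.1  0.  -1. ] gap 50.6 t 14.9
shift [-0.013  0.05   1.252] yaw 0.0
```

View pics/s20.png

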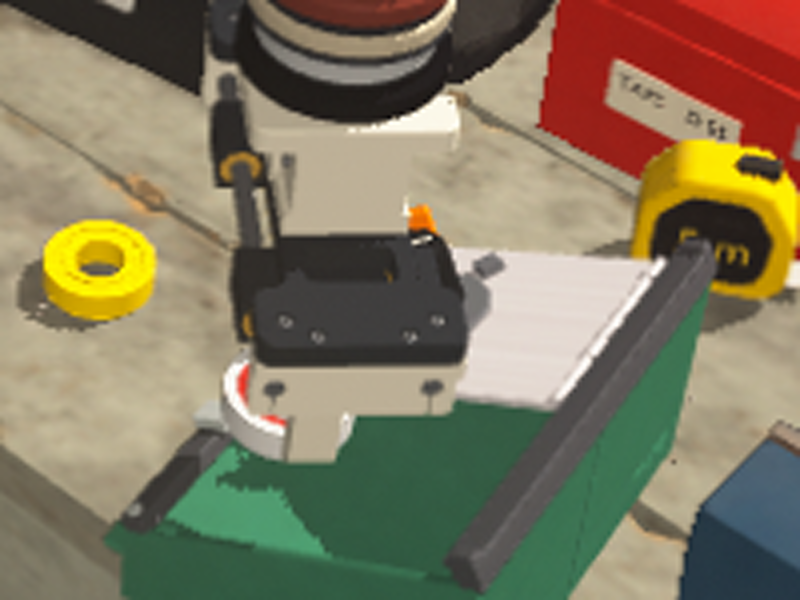

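>>> step_arm:
  commands:
    - [0,0.03,0.3,0,45]
    - [0,0.03,0.7,0,45]
    - [0,0.03,1.0,0,45]
    - [0,0.03,1.05,0,45]
    - [0,0.03,1.05,0,45]

```text
time: 15.45
position: [0.3937, -0.2968, 0.0252]
orientation: [-0.009, 0.919, 0.394, -0.002]
contact_force: [-0.5, -0.2, -1.5]
finger_gap: 0.0506
```

Run:
```python
from tip import *
sn=tip("s21.png",(330,240,530,390,4))
goal(sn,B(-.031,-.05,.0125),46.4)
```

```text
finger -1 104 tip rel TCP [-0.0271 -0.0215 -0.019 ] x [-0.0424 -0.0234] y [-0.0128  0.0081]
pos [ 0.3937 -0.2968  0.0252] jaw 46.41 tz [-0.011  0.014 -1.   ] F [-0.5 -0.2 -1.5] gap 50.6 t 15.45
shift [-0.018 -0.033  0.255] yaw 0.0
```

View pics/s21.png

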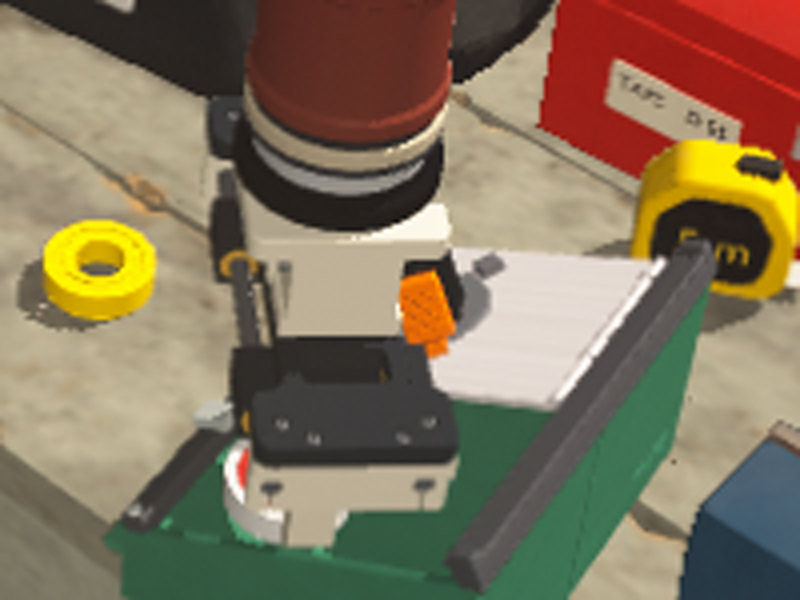

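>>> step_arm:
  commands:
    - [-0.01,-0.02,0.1,0,45]
    - [-0.01,-0.02,0.18,0,45]
    - [-0.01,-0.02,0.25,0,45]
    - [-0.01,-0.02,0.25,0,45]

```text
time: 15.9
position: [0.393, -0.2966, 0.0143]
orientation: [-0.008, 0.919, 0.394, -0.002]
contact_force: [-1.5, 0.5, 10.1]
finger_gap: 0.0507
```

Run:
```python
from tip import *
sn=tip("s22.png",(330,240,530,390,4))
goal(sn,B(-.031,-.05,.0115),46.4)
```

```text
finger -1 48 tip rel TCP [-0.0417 -0.0302 -0.0292] x [-0.0413 -0.0252] y [-0.0097  0.0085]
pos [ 0.393  -0.2966  0.0143] jaw 46.4 tz [-0.009  0.014 -1.   ] F [-1.5  0.5 10.1] gap 50.7 t 15.9
shift [-0.01  -0.025  0.057] yaw 0.0
```

View pics/s22.png

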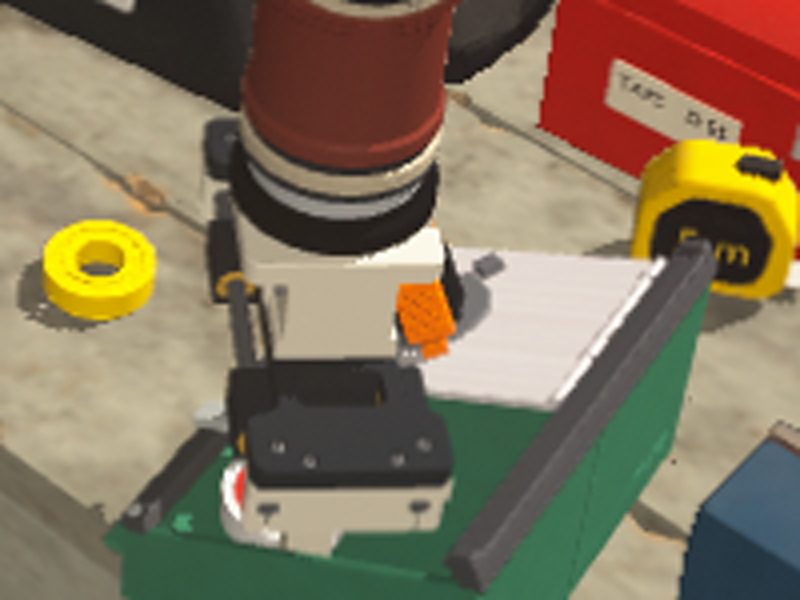

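>>> step_arm:
  commands:
    - [0,0,0,0,55]
    - [0,0,0,0,59]
    - [0,0,0,0,59]
    - [0,0,-0.3,0,59]
    - [0,0,-1,0,59]

```text
time: 16.45
position: [0.3916, -0.2958, 0.0625]
orientation: [-0.011, 0.919, 0.394, -0.003]
contact_force: [0.6, -0.1, 0.2]
finger_gap: 0.0588
```

>>> step_arm:
  commands:
    - [0,0,-0.9,0,59]
    - [0,0,-1.8,0,59]
    - [0,0,-2.7,0,59]
    - [0.4,-0.5,-3.6,0,59]
    - [1.0,-1.3,-4.4,0,59]

```text
time: 16.95
position: [0.3849, -0.234, 0.2738]
orientation: [-0.009, 0.92, 0.392, -0.003]
contact_force: [1.0, 0.6, 0.8]
finger_gap: 0.0587
```

Run:
```python
from tip import *
import pickle
for n in("scene","top"):
    s=r.snapshot(n); pickle.dump(s,open(f"{n}4.pkl","wb"))
a,b=load("scene4.pkl"),load("top4.pkl")
crop(a,"s23.png",340,280,520,430,4); cv2.imwrite("pics/t23.png",b["frame"][:,:,::-1])
crop(b,"t24.png",360,240,520,360,5)
goal(r.sense(),[.44,-.1,.35],46)
```

```text
pos [ 0.3868 -0.2297  0.2755] jaw 46.79 tz [-0.007  0.017 -1.   ] F [ 0.4 -0.5 -0.7] gap 59.1 t 17.05
shift [ 2.63  -1.024 -1.454] yaw 0.16
```

View pics/s23.png

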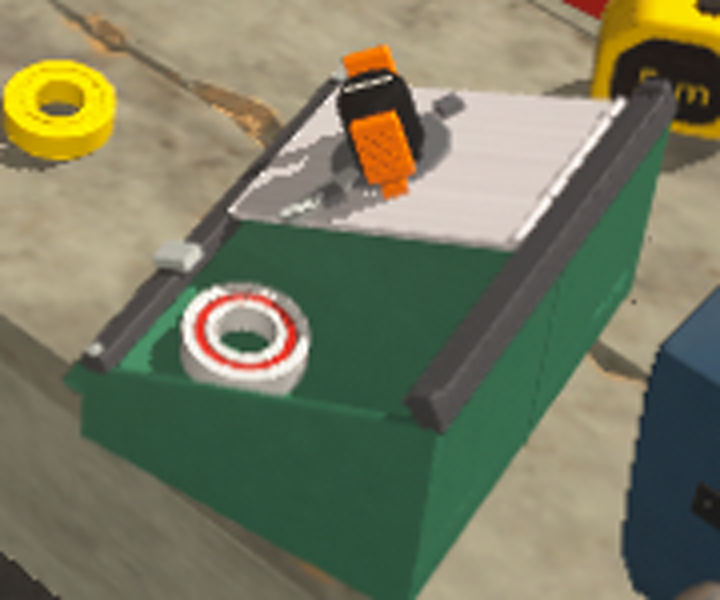

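View pics/t23.png

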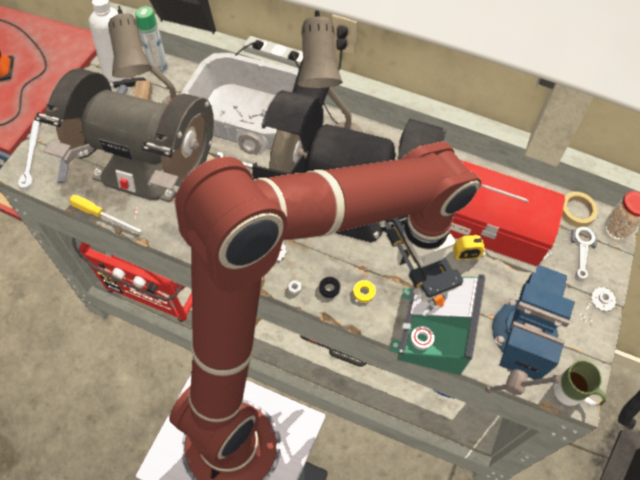

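View pics/t24.png

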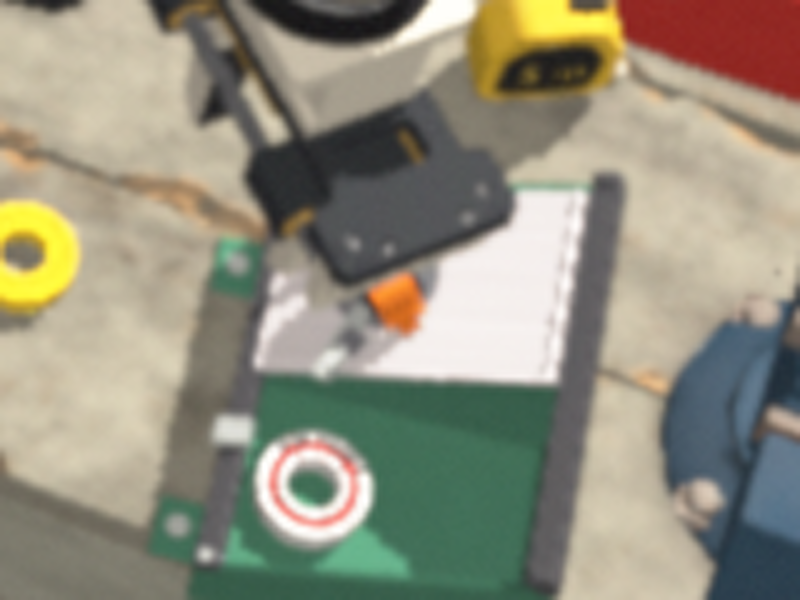

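Run:
```python
from tip import *
from ov import ov
a0,a=load("scene0.pkl"),load("scene4.pkl");b0,b=load("top0.pkl"),load("top4.pkl")
cv2.imwrite("pics/cmp.png",np.hstack([cv2.resize(s["frame"][180:330,200:380,::-1],None,fx=2.2,fy=2.2) for s in(a0,a)]))
C=cloud(a)-O;x=C@bx;y=C@by;z=C[...,2];m=(np.hypot(x+.031,y+.05)<.024)&(np.hypot(x+.031,y+.05)>.016)&(z<.08);P=C[m]
A=np.c_[x[m],y[m],np.ones(m.sum())];k=np.linalg.lstsq(A,z[m],rcond=None)[0];print(m.sum(),np.median(z[m]),"slopes",k[:2],np.percentile(z[m],[10,90]))
ov(a,"ovs9.png",340,280,520,430,4,XL,YL+.096,.61,.031)
```

```text
309 0.04512336512428594 slopes [-0.01037194  0.01197929] [0.04294469 0.04697767]
```

View pics/cmp.png

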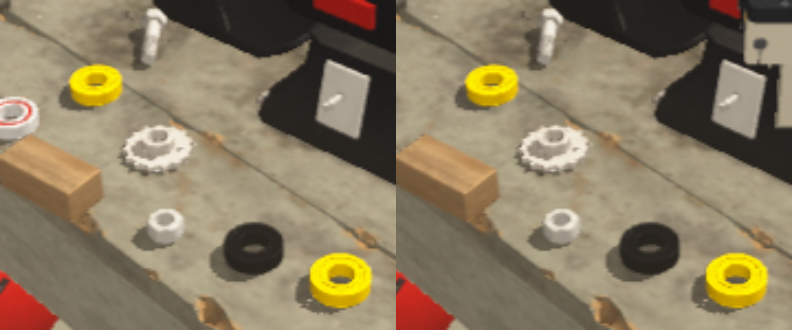

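View pics/ovs9.png

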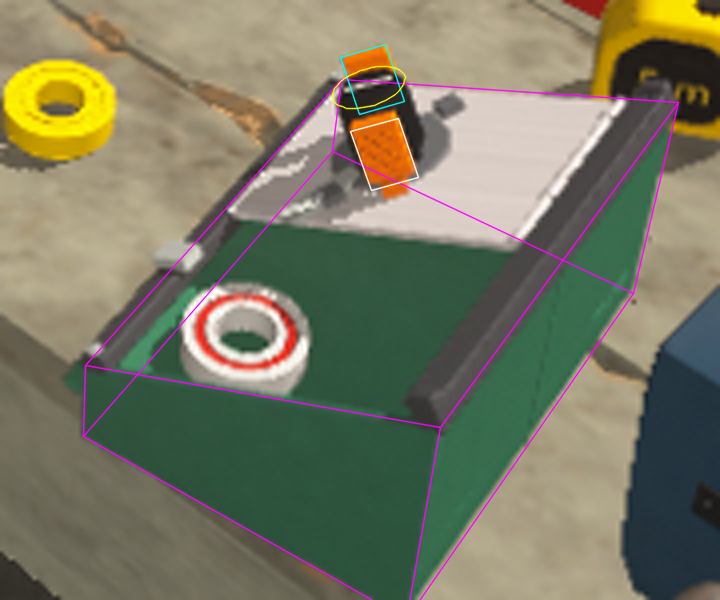

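>>> step_arm:
  commands:
    - [0,0,-0.4,0,59]
    - [0,0,-0.6,0,59]
    - [0,0,-0.6,0,59]

```text
time: 17.35
position: [0.3874, -0.2312, 0.3059]
orientation: [-0.008, 0.918, 0.397, 0.001]
contact_force: [0.2, -0.1, 0.0]
finger_gap: 0.0592
```

```bash
python3 -c "
from plant import r
s=r.sense();print(s['time'],s['position'],s['contact_force'],s['joint_velocities'].round(3));print(r.sign_off())"
```

```text
17.35 [ 0.38739964 -0.23120593  0.30586551] [ 0.16978606 -0.1127628   0.04822779] [ 0.008  0.022 -0.001  0.042 -0.001 -0.016 -0.001]
the job is handed in; nothing more can be done
None
```

The job was done in the order asked and handed in at 17.35 s. I squeezed both tabs, turned the latch anticlockwise to its stop, slid the hatch to its end stop and laid the bearing in the open compartment. I then lifted the arm clear.

**Last checks:**
- **Latch and hatch:** drawn over the scene picture, the model at 1.22 rad and 96 mm open matches what is seen. The slide also stopped at 96.7 mm with about 12 N against it.
- **Bearing:** it lies flat on the compartment floor. Its top measured 45 mm above the bench, against an expected 47 mm, with a slope of about 1%.
- **Other parts:** sprocket, bolt and nut look unmoved beside the first picture.
- **Clearance:** contact force was about zero at hand-in.

**What disagreed:**
- **Fingertips:** the camera showed them about 24 mm behind the reported TCP, not 8 mm ahead as stated. The offset was the same in all poses I measured, so I set all heights from the camera.
- **Grip opening:** it read 50.5 mm on the 52 mm bearing.
- **Tool tilt:** the tool leaned about 1° when placing the bearing, and the floor pushed back with about 10 N at touchdown.

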